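# Hold a sample slide flush on the tilted stage

### The job

A wire-wound bobbin has been parked over the grip stem of the sample slide: draw it straight up off the stem, leaving the slide flat on the bench, and stand it upright on the clear bench. Then take the slide by its stem, tilt it to match the sloped face of the measuring stage, and press its underside flush on that face, centred over the round window with the long sides of slide and face in line. Finish while still gripping the stem and pressing the slide there: do not let go; and do not change the stage's tilt or disturb the other things on the bench.

Things in the scene. Friction and masses are not known exactly. Their poses are not given: they have to be found in the camera images.
- slide: The sample slide, loose, lying flat at the start: a glass plate 40 x 76 x 3 mm with a 34 x 60 x 2 mm metal backing on top (5 mm together) and a square metal stem standing up from its middle, 12 x 12 mm, its top 50 mm above the underside. About 70 g. Origin: centre of the underside. z up along the stem, y along the 76 mm side; the stem's flats face x and y. A half turn about z makes no difference.
- slide_stem (a point): The point to grip on the slide's stem, on its axis, 30 mm above the slide's underside; axes as the slide's.
- bobbin: The bobbin, loose: a copper-coloured winding between two white flanges, 47 mm over the flanges, winding 42 mm, 30 mm high, bore 22 mm, about 90 g. At the start it is upright round the slide's stem, resting on the slide's backing, so that the stem stands 15 mm out of its top. Origin: centre of its underside, z along its axis. It may be gripped across its flanges.
- bobbin_mid (a point): Centre of the bobbin, on its axis half-way up (15 mm from either end). Room to stand it: the bench from 0.42 to 0.60 m ahead of the robot, within 50 mm either side of its straight-ahead line (y = 0), between slide and stage, is always clear.
- stage: The measuring stage, fixed: base 90 x 130 x 10 mm, a cheek at each end (8 mm thick, top 55 mm up, at y = +-60 mm) and between them a plate 70 x 104 x 10 mm on a trunnion along y, 44 mm up. The trunnion, too stiff for 25 N to turn, holds the plate tilted 8 to 19 degrees (varies), its face looking up and towards -x. Origin: centre of the underside. Slide and stage: one left, one right.
- stage_face (a point): Centre of the sloped upper face of the stage's plate, in the middle of its round black window (18 mm across, level with the face). z is the outward normal of the face, y along its long (104 mm) side, x up the slope (70 mm).
- stage_rim (a point): Middle of the face's upper edge, 34 mm up the slope from the window's centre; it shows the plate's tilt.
- dish: Bystander: clear round dish, 97 mm across, 16 mm high; origin at the centre of the underside.
- bottle: Bystander: brown bottle with black cap, 52 mm across, 104 mm high; origin at the centre of the underside.
- tape: Bystander: roll of tape lying flat, 96 mm across, 25 mm high; origin at the centre of the underside.
Things that resemble listed ones, but are neither listed nor needed, are in the scene too. What is shaped like the bobbin but black or red is not meant.

How it is judged:
By the outcome, as a careful person would: the job done as asked, in the order asked, and still so for the second after the job is handed in, while the arm keeps its last pose, push and grip.
It also fails if it takes over 58 s, if anything falls off the work surface, if the arm or the gripper's body presses on something with over 40 N, if the wrist force passes 120 N, or if a joint passes its speed limit or range.

### The arm

A 7-joint arm with a two-finger parallel gripper is mounted at the origin on a cart in front of the work surface, level with it; the furniture and walls round the work are solid. World frame = base frame: x ahead of the robot, y to its left, z up, the work surface at z = 0. Lengths are in mm, angles in rad, forces in N, time in s.
With the tool pointing down it reaches from about 400 to 875 mm from the base axis. Payload 4.4 kg.
Tool frame: the origin (TCP) lies midway between the tips of the shut fingers; the grasp point (between the pads) lies 19 mm behind it (ctrl.pinch_z is the distance from the TCP to the grasp point, in mm); z points along the fingers, y is the line along which they close (so a half turn about z gives the same grasp; the last joint's range is limited). The gripper opens to 85 mm and grips with 20 to 120 N. Pads are 22 mm wide; open, the fingers measure 114 mm over their backs; the gripper's body (76 mm by 85 mm) begins 54 mm behind the grasp point. The pads swing forward as they close: fully open they stand 13 mm farther back than shut.
Start: joints at [-1.338, 0.628, 0.038, 1.517, -0.027, 0.996, -0.02], TCP at [191.318, 621.221, 197.713] pointing down, gripper open.
Joint ranges: [-3.06, 3.06], [-0.37, 2.12], [-1.25, 1.32], [0.18, 2.47], [-1.1, 4.24], [0.23, 1.98], [-2.94, 2.94]. Speed limits (rad/s): [2.57, 2.57, 3.14, 3.14, 3.14, 3.14, 3.14].

### API

Orientations are given as [roll, pitch, yaw] about the fixed x, y, z axes, in that order (R = Rz(yaw) Ry(pitch) Rx(roll)).
In Python, from cell import read_state, cams, order, ctrl gives the robot as it stands.
- The arm moves only by the tool move_arm, never from a script. Its argument "targets" is text: rows parted by semicolons, each of 7 numbers parted by spaces: the gripper's target within -1 to 1 (fully open at 1, half-way at 0, shut at -1), then the shift along the tool's x, y, z in cm, then the turn, a rotation vector about the tool's x, y, z in degrees. A call has 1 to 5 rows; each row shifts and turns the commanded pose from where the row before left it, along the tool's axes as they then stand; what a row does not reach is not made up. A row lasts 1/12 s, in which the tool goes at most 41.7 mm and 7.16 degrees, less where a joint would pass 70% of its speed; a pose out of reach is approached as far as the arm can. A call with a gripper value outside its range is refused whole. The fingers move at their own pace and stop on an object; the grip force is fixed at half the most. Time passes only in rows, so rows that do not move let the fingers close. It gives the time, the measured TCP pose, the force, the opening and the grip force at its end, in the units of the state.
- read_state(): the state, without advancing time (a new reading comes with each control period).
- cams.get_image(name): name is "scene" or "top" or "wrist"; returns a dict with "color" (480x640x3 uint8, red, green, blue), "fovy" (degrees; the focal length in pixels is half the picture's height over the tangent of half this angle, whatever the lens; pixels are square), "cx", "cy" (the principal point, pixels), "rvec" (rotation vector, rad) and "tvec" (3), from world to camera coordinates, as OpenCV has them. Camera axes: x right, y down, z forward; pixel columns grow to the right and rows downward; lengths in mm; the calibration is good to about 2 mm. A picture is of the moment at which its call begins. There is no depth.
- order.finish_job(): hands the job in; it is judged then, once.
The state is a dict: "clock": time; "qpos": joint angles; "qd": joint speeds; "tau": joint torques, N m; "eef_pos": TCP position; "tool_rot": TCP orientation; "force": force on the tool from outside, world axes, zero at the start; "torque": the same for the moment, N m; "width": finger opening in mm; "gripper_force": force on a finger pad.
Only numpy, scipy, OpenCV 4.12 (cv2) and the standard library are available. Lean on these libraries where they do the work, as an engineer would, in place of code of your own. Each camera call takes 0.05 s, during which the arm holds its last target. There are 200 camera calls.

## Working session

There is one attempt and no reset: what is moved stays moved. The work goes in short steps, Python scripts to look and compute and a tool call to move; the robot and the scene stay as the last step left them, time stands still between calls to the robot, and variables do not carry over. Pictures are saved under pics/ and viewed, at most 10 in all, crops included, and the job is handed in when it is done.

Besides the shell and the picture viewer there is one more tool, called after "Request:" as name(argument=value, ...) on one line, values as JSON. move_arm: Moves the arm, as the interface text tells. Its arguments: {"type":"object","properties":{"targets":{"type":"string"}},"required":["targets"]}

```bash
mkdir -p pics; ls; cat > h.py <<'E'
import numpy as np, cv2
from scipy.spatial.transform import Rotation as Ro
from cell import read_state, cams, order, ctrl
class V:
    def __init__(s,name):
        d=cams.get_image(name); s.im=d["color"]; h=s.im.shape[0]
        s.f=h/2/np.tan(np.radians(d["fovy"])/2); s.cx,s.cy=d["cx"],d["cy"]
        s.R=cv2.Rodrigues(np.array(d["rvec"],float))[0]; s.t=np.array(d["tvec"],float).ravel(); s.C=-s.R.T@s.t
    def ray(s,u,v):
        d=s.R.T@np.array([(u-s.cx)/s.f,(v-s.cy)/s.f,1]); return d/np.linalg.norm(d)
    def plane(s,u,v,z):
        d=s.ray(u,v); return s.C+d*(z-s.C[2])/d[2]
    def pix(s,p):
        c=s.R@np.array(p,float)+s.t; return s.f*c[:2]/c[2]+[s.cx,s.cy]
    def save(s,n,box=None,k=1):
        im=s.im
        if box: im=im[box[1]:box[3],box[0]:box[2]]
        cv2.imwrite('pics/'+n+'.png',cv2.resize(im,None,fx=k,fy=k,interpolation=cv2.INTER_CUBIC)[...,::-1])
def tri(a,pa,b,pb):
    d1,d2=a.ray(*pa),b.ray(*pb); s=np.linalg.lstsq(np.c_[d1,-d2],b.C-a.C,rcond=None)[0]
    p,q=a.C+s[0]*d1,b.C+s[1]*d2; return (p+q)/2,np.linalg.norm(p-q)
E
python3 - <<'E'
from h import *
for n in ['scene','top']:
    v=V(n); v.save(n+'0'); print(n,v.f,v.C.round(),v.ray(v.cx,v.cy).round(2))
print(read_state(),ctrl.pinch_z)
E
```

```text
pics
scene 546.3537312544277 [ 159. -473.  830.] [ 0.47  0.45 -0.76]
top 570.304499947883 [ 525.  -15. 1096.] [ 0.13 -0.01 -0.99]
{'clock': 0.1, 'qpos': array([-1.33779531,  0.62923902,  0.03844854,  1.51824825, -0.02701082,
        0.99629591, -0.02001148]), 'qd': array([ 1.98171862e-05, -4.02537002e-03, -1.55774842e-04, -2.13285097e-03,
        1.22867979e-04,  1.01297411e-03,  7.07307311e-04]), 'tau': array([ 3.36947531e-03, -5.64526355e+01,  1.23074893e+00, -1.93972778e+01,
        1.13560757e-02,  5.47212592e-03, -1.84947720e-05]), 'eef_pos': array([191.13559097, 620.63202778, 196.89694053]), 'tool_rot': array([-3.13992003e+00,  8.71605332e-06,  2.84277166e+00]), 'force': array([-0.2452231 , -0.28957782, -0.4332179 ]), 'torque': array([ 0.0283652 , -0.05271295,  0.00125557]), 'gripper_force': 0.0, 'width': 85.15460224908064} 18.700000000000003
```

View pics/scene0.png

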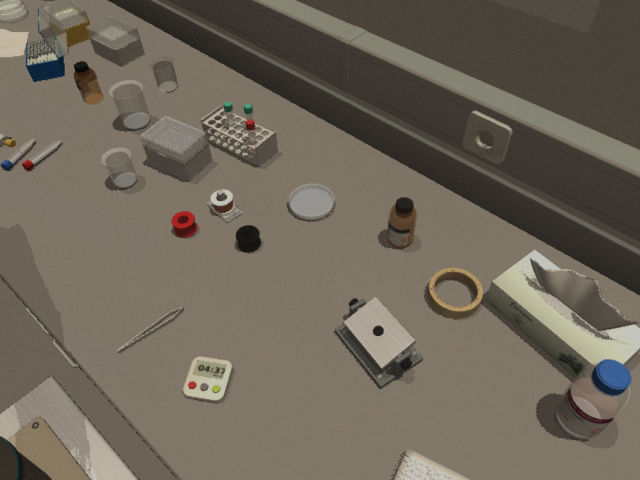

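View pics/top0.png

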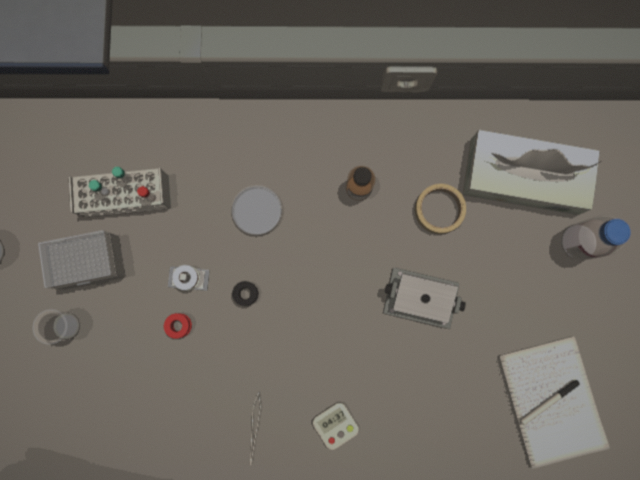

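View crops.

Scene: bobbin on the slide at about (222,203) in scene and (184,278) in top. The stage is at (378,333) and (425,298), with black and red decoys nearby. I'll enlarge both areas.

```bash
python3 - <<'E'
from h import *
a=V('top');b=V('scene')
def crop(v,box): 
    return cv2.resize(v.im[box[1]:box[3],box[0]:box[2]],(400,300),interpolation=cv2.INTER_CUBIC)
m=np.vstack([np.hstack([crop(a,(150,245,230,305)),crop(a,(370,250,482,334))]),np.hstack([crop(b,(185,173,265,233)),crop(b,(328,285,440,369))])])
m=np.clip(m.astype(float)*1.5,0,255).astype(np.uint8)
cv2.imwrite('pics/m.png',m[...,::-1])
E
```

```text
(no output)
```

View pics/m.png

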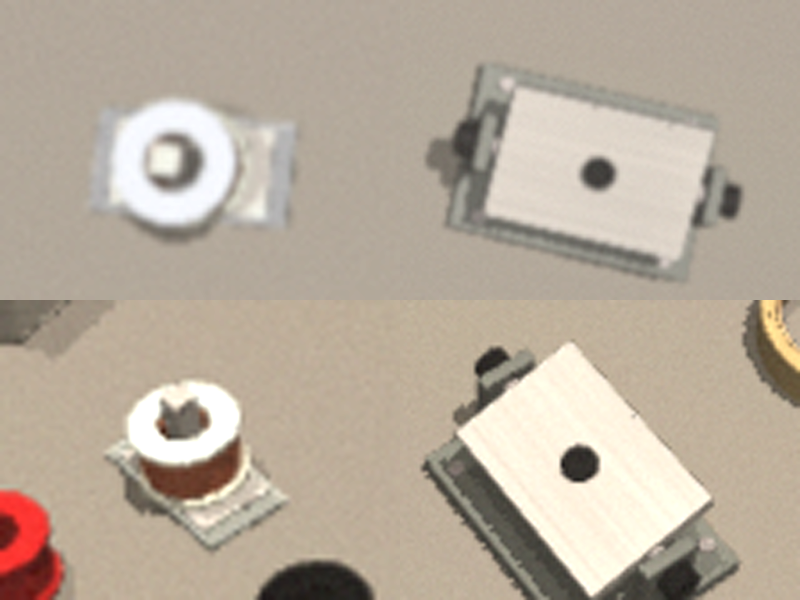

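The enlarged views show, top row, the slide corners (103,107),(297,122),(288,230),(90,212) and the flange centred at (176,163). The stage face corners and window are also clear in both views.

```bash
python3 - <<'E'
from h import *
a=V('top');b=V('scene')
S=lambda x,y,ox,oy,k:(ox+(x+.5)/k-.5,oy+(y+.5)/k-.5)
A=lambda x,y:S(x,y,150,245,5); B=lambda x,y:S(x,y-300,185,173,5)
k=400/112
C=lambda x,y:S(x-400,y,370,250,k); D=lambda x,y:S(x-400,y-300,328,285,k)
c=np.array([a.plane(*A(*p),3) for p in [(103,107),(297,122),(288,230),(90,212)]])
print('slide',c.mean(0),[np.linalg.norm(c[i]-c[(i+1)%4]).round(1) for i in range(4)])
d=(c[0]-c[1])+(c[3]-c[2]); print('long axis yaw',np.degrees(np.arctan2(d[1],d[0]))-90)
print('flange top',a.plane(*A(176,163),35),'stem',a.plane(*A(165,160),50),a.plane(*A(165,160),50))
print('scene flange',b.plane(*B(184,424),35),'stem',b.plane(*B(181,396),50), 'tri flange',tri(a,A(176,163),b,B(184,424)))
# bench/flange by mask: white
for v,box in((a,(150,245,230,305)),(b,(185,173,265,233))):
    im=v.im[box[1]:box[3],box[0]:box[2]].astype(int); m=(im.min(2)>150).astype(np.uint8)
    cs=max(cv2.findContours(m,cv2.RETR_EXTERNAL,cv2.CHAIN_APPROX_NONE)[0],key=len)
    e=cv2.fitEllipse(cs); p=(e[0][0]+box[0],e[0][1]+box[1]); print('ell',e,v.plane(*p,35))
# stage: TL,TR,BR,BL in top; matching scene  (+x up = upper edge)
t=[(515,84),(718,120),(688,267),(482,217),(598,173)]
s=[(572,342),(712,498),(593,597),(457,434),(580,463)]
P=[]
for x,y in zip(t,s):
    p,r=tri(a,C(*x),b,D(*y)); P.append(p); print(p.round(1),r.round(1))
P=np.array(P); q=P[:4]
yv=(q[0]-q[1]+q[3]-q[2])/2; xv=(q[0]-q[3]+q[1]-q[2])/2
print(np.linalg.norm(yv),np.linalg.norm(xv),'yaw y',np.degrees(np.arctan2(yv[1],yv[0]))-90,'yaw x',np.degrees(np.arctan2(xv[1],xv[0])),'tilt',np.degrees(np.arcsin(xv[2]/np.linalg.norm(xv))))
print(q.mean(0))
E
```

```text
slide [590.41735977 233.7309581    3.        ] [np.float64(74.6), np.float64(41.3), np.float64(75.9), np.float64(40.3)]
long axis yaw -4.8194029447850255
flange top [590.20780482 233.35298149  35.        ] stem [590.37919734 233.89195374  50.        ] [590.37919734 233.89195374  50.        ]
scene flange [588.40258176 233.43126773  35.        ] stem [589.97258466 233.36624193  50.        ] tri flange (array([589.6930192 , 234.12270219,  33.65987225]), np.float64(1.4971816102677553))
ell ((34.05612564086914, 31.941051483154297), (22.46440887451172, 23.617280960083008), 61.04024887084961) [590.68888338 234.74589297  35.        ]
ell ((36.273780822753906, 24.104711532592773), (13.970843315124512, 21.710250854492188), 79.6205825805664) [588.78869186 234.28401695  35.        ]
[ 596.1 -167.    57.4] 0.1
[ 575.5 -268.5   56.1] 6.3
[ 503.2 -255.    47.7] 0.3
[ 529.2 -151.9   39.1] 1.4
[ 550.7 -209.5   50.5] 0.8
105.02597466592884 72.270066126581 yaw y -12.832969681831855 yaw x -11.598128760631884 tilt 10.617343946962833
[ 550.99167831 -210.60022665   50.06856332]
```

```bash
cat >> h.py <<'E'
def rows(p,R,n,g,pos0=None,R0=None):
    """n rows from the present pose to p,R (tool-frame shift cm, turn deg)"""
    s=read_state(); P=np.array(s['eef_pos']) if pos0 is None else np.array(pos0,float); Q=Ro.from_euler('xyz',s['tool_rot']) if R0 is None else R0
    p=np.array(p,float); tot=(Q.inv()*R).as_rotvec()
    for i in range(n):
        d=Q.inv().apply((p-P)/(n-i)) ; w=tot/n
        print(g,*d.__truediv__(10).round(2),*np.degrees(w).round(2),end='; ' if (i+1)%5 else '\n')
        P=P+(p-P)/(n-i); Q=Q*Ro.from_rotvec(w)
    print(); return P,Q
def down(yaw): return Ro.from_euler('xyz',[180,0,yaw],degrees=True)
E
python3 - <<'E'
from h import *
rows((590,233.5,160),down(85.2),15,0.6)
a=V('top'); print('red',a.plane(177,326,30),'black',a.plane(245,294,30))
E
```

```text
0.6 -3.3 -1.69 0.25 -0.0 0.0 5.18; 0.6 -3.44 -1.38 0.25 -0.0 0.0 5.18; 0.6 -3.55 -1.07 0.25 -0.0 0.0 5.18; 0.6 -3.63 -0.74 0.25 -0.0 0.0 5.18; 0.6 -3.68 -0.41 0.25 -0.0 0.0 5.18
0.6 -3.71 -0.08 0.25 -0.0 0.0 5.18; 0.6 -3.7 0.26 0.25 -0.0 0.0 5.18; 0.6 -3.66 0.59 0.25 -0.0 0.0 5.18; 0.6 -3.59 0.92 0.25 -0.0 0.0 5.18; 0.6 -3.49 1.24 0.25 -0.0 0.0 5.18
0.6 -3.37 1.55 0.25 -0.0 0.0 5.18; 0.6 -3.21 1.85 0.25 -0.0 0.0 5.18; 0.6 -3.03 2.13 0.25 -0.0 0.0 5.18; 0.6 -2.83 2.4 0.25 -0.0 0.0 5.18; 0.6 -2.6 2.64 0.25 -0.0 0.0 5.18

red [500.47417066 246.19596112  30.        ] black [559.24286503 121.82072454  30.        ]
```

Request:
move_arm(targets="0.6 -3.3 -1.7 0 0 0 5.2; 0.6 -3.4 -1.4 0 0 0 5.2; 0.6 -3.5 -1.1 0 0 0 5.2; 0.6 -3.6 -0.7 0 0 0 5.2; 0.6 -3.7 -0.4 0 0 0 5.2")

```text
clock: 0.77
eef_pos: [324.1, 491.1, 197.9]
tool_rot: [3.141, -0.0, 2.385]
force: [0.0, 0.3, 0.3]
width: 68.3
gripper_force: 0.0
```

Request:
move_arm(targets="0.6 -3.7 -0.1 0.2 0 0 5.2; 0.6 -3.7 0.3 0.2 0 0 5.2; 0.6 -3.7 0.6 0.2 0 0 5.2; 0.6 -3.6 0.9 0.2 0 0 5.2; 0.6 -3.5 1.2 0.2 0 0 5.2")

```text
clock: 1.18
eef_pos: [456.8, 360.9, 187.9]
tool_rot: [3.141, -0.0, 1.931]
force: [-0.3, 0.3, 0.2]
width: 68.7
gripper_force: 0.0
```

Request:
move_arm(targets="0.6 -3.4 1.5 0.4 0 0 5.2; 0.6 -3.2 1.9 0.4 0 0 5.2; 0.6 -3.0 2.1 0.4 0 0 5.2; 0.6 -2.8 2.4 0.4 0 0 5.2; 0.6 -2.6 2.6 0.4 0 0 5")

```text
clock: 1.6
eef_pos: [588.5, 231.6, 167.6]
tool_rot: [3.141, -0.0, 1.481]
force: [0.9, 0.6, 0.2]
width: 68.3
gripper_force: 0.0
```

```bash
python3 - <<'E'
from h import *
w=V('wrist'); w.save('w1'); s=read_state(); print(s['clock'],s['eef_pos'],np.degrees(s['tool_rot']),s['width'],s['force'],s['qpos'])
for p in [(590,233.5,35),(590,233.5,50)]: print(w.pix(p))
rows((590,233.5,160),down(85.2),3,.6)
E
```

```text
1.65 [594.72044868 222.12458469 167.34675548] [179.60499373   0.35063755  84.08687671] 68.49531621139583 [ 5.66341515 -5.23931862  0.43323736] [-0.64577591  0.66809692  0.40450574  1.60659382 -0.29939522  0.92550783
 -0.24211777]
[322.63706119 222.02654656]
[322.71534253 225.84239237]
0.6 0.36 -0.2 0.24 0.13 0.12 -0.37; 0.6 0.36 -0.19 0.24 0.13 0.12 -0.37; 0.6 0.36 -0.19 0.24 0.13 0.12 -0.37;
```

View pics/w1.png

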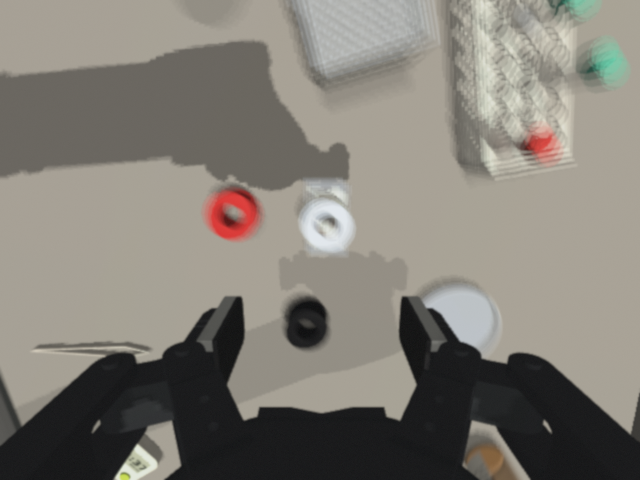

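Wrist view is blurred by the motion but agrees: the flange is at (326,224) and the slide's long side is nearly vertical. I'll let the arm settle and correct.

Request:
move_arm(targets="0.6 0 0 0.2 0 0 0; 0.6 0 0 0.2 0 0 0; 0.6 0 0 0.2 0 0 0; 0.6 0 0 0 0 0 0")

```text
clock: 1.98
eef_pos: [585.9, 234.6, 161.1]
tool_rot: [-3.14, -0.001, 1.488]
force: [-1.0, 1.6, -1.2]
width: 68.5
gripper_force: 0.0
```

```bash
python3 - <<'E'
from h import *
w=V('wrist'); s=read_state(); print(s['eef_pos'],np.degrees(s['tool_rot']),s['force'])
box=(270,150,380,280)
w.save('w2',box,4)
im=w.im[box[1]:box[3],box[0]:box[2]].astype(int); m=(im.min(2)>190).astype(np.uint8)
for c in cv2.findContours(m,cv2.RETR_EXTERNAL,cv2.CHAIN_APPROX_NONE)[0]:
    if len(c)>40:
        e=cv2.fitEllipse(c); p=(e[0][0]+box[0],e[0][1]+box[1]); print(e,p,w.plane(*p,35),w.C)
rows((590,233.5,160),down(85.2),2,.6)
E
```

```text
[586.1595891  234.48526891 161.44794029] [-1.79928597e+02 -3.91430574e-02  8.52475872e+01] [1.00563095 0.01759632 1.57955345]
((55.95355224609375, 76.3253173828125), (49.009735107421875, 50.522674560546875), 61.775550842285156) (325.95355224609375, 226.3253173828125) [589.86944692 233.8633247   35.        ] [592.07959831 306.97488102 337.05727921]
((67.31733703613281, 44.17435073852539), (10.464739799499512, 17.230148315429688), 113.82611083984375) (337.3173370361328, 194.1743507385254) [602.14987164 262.03262617  35.        ] [592.07959831 306.97488102 337.05727921]
0.6 -0.03 0.2 0.07 -0.04 -0.02 0.02; 0.6 -0.03 0.2 0.07 -0.04 -0.02 0.02;
```

View pics/w2.png

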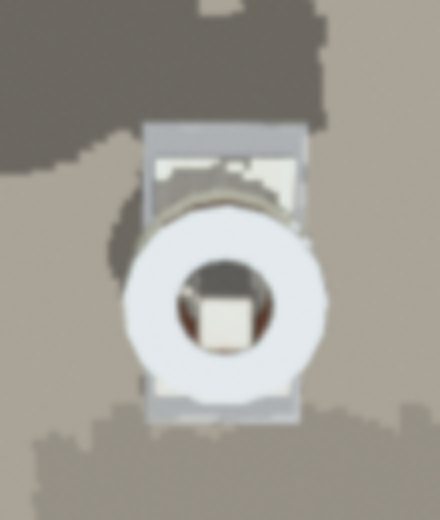

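Sharp view: flange centre at (326,226) puts the bobbin at (589.9, 233.9). The slide's edges are parallel to the image columns, so the yaw is right. Descending to straddle it.

Request:
move_arm(targets="0.6 0 0.2 3 0 0 0; 0.6 -0.05 0.2 3 0 0 0; 0.6 0 0 3 0 0 0; 0.6 0 0 2.5 0 0 0; 0.6 0 0 1.5 0 0 0")

```text
clock: 2.45
eef_pos: [588.9, 232.8, 29.0]
tool_rot: [-3.138, 0.001, 1.487]
force: [0.1, -0.1, -1.0]
width: 68.2
gripper_force: 0.0
```

Request:
move_arm(targets="0.6 0 0 1.2 0 0 0; 0.6 0 0 1 0 0 0; 0.6 0 0 0.7 0 0 0; 0.6 0 0 0 0 0 0; 0.6 0 0 0 0 0 0")

```text
clock: 2.87
eef_pos: [591.7, 232.1, 3.1]
tool_rot: [3.141, -0.0, 1.485]
force: [-0.1, 0.4, -0.0]
width: 68.7
gripper_force: 0.0
```

```bash
python3 - <<'E'
from h import *
s=read_state(); print(s['eef_pos'],np.degrees(s['tool_rot']),s['force'])
rows((590,234,2),down(85.2),1,.6)
E
```

```text
[591.6838684  232.13235324   3.13765181] [ 1.79964495e+02 -2.09352503e-02  8.50940456e+01] [-0.05269093  0.40145706 -0.00676759]
0.6 0.17 -0.18 0.11 0.04 -0.02 -0.11;
```

Request:
move_arm(targets="0.6 0.15 -0.2 0.1 0 0 0; 0.6 0 0 0 0 0 0; 0.6 0 0 0 0 0 0; 0.3 0 0 0 0 0 0; 0.3 0 0 0 0 0 0")

```text
clock: 3.28
eef_pos: [589.7, 233.6, 2.1]
tool_rot: [3.141, -0.0, 1.485]
force: [-0.4, -0.2, -0.3]
width: 55.7
gripper_force: 0.0
```

Request:
move_arm(targets="0.1 0 0 0 0 0 0; 0 0 0 0 0 0 0; -0.2 0 0 0 0 0 0; -0.5 0 0 0 0 0 0; -0.5 0 0 0 0 0 0")

```text
clock: 3.7
eef_pos: [589.5, 233.5, 1.6]
tool_rot: [-3.142, 0.0, 1.485]
force: [0.4, -1.1, -0.8]
width: 21.7
gripper_force: 0.0
```

```bash
python3 - <<'E'
from h import *
w=V('wrist'); w.save('w3'); s=read_state(); print(s['eef_pos'],s['force'],s['width'],s['gripper_force'])
E
```

```text
[589.49590341 233.51717719   1.66756321] [ 0.08579212 -0.00350925  0.40594267] 21.26154506809429 0.0006025890877481288
```

View pics/w3.png

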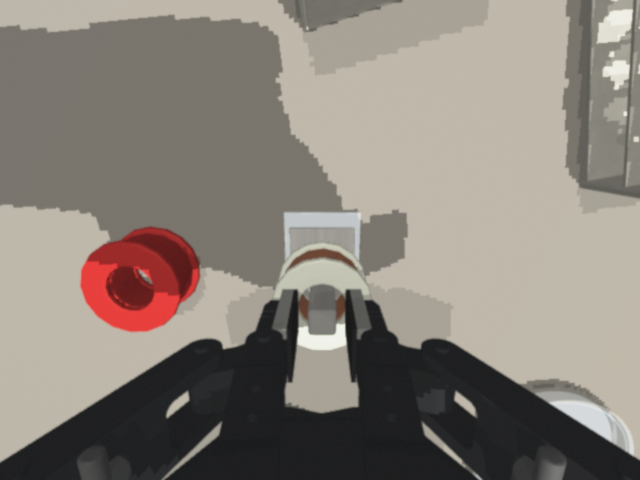

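The fingers appear closed round the stem, overlapping the flange, at width 21 with no force. I'll check scale and geometry before touching anything.

```bash
python3 - <<'E'
from h import *
w=V('wrist'); s=read_state(); print(w.f,w.C,w.ray(w.cx,w.cy),s['width'],s['eef_pos'],s['qpos'])
print('tcp px',w.pix(s['eef_pos']),'grasp',w.pix(np.array(s['eef_pos'])+[0,0,19]))
for z in(5,35,50): print(z,w.pix((590-23.5,233.8,z)),w.pix((590+23.5,233.8,z)))
print('slide end',w.pix((590+3.2-20,233.8+38,3)),w.pix((590+3.2+20,233.8+38,3)))
b=V('scene'); b.save('s3',(170,120,290,240),5); t=V('top')
m=np.hstack([cv2.resize(v.im[y:y+90,x:x+90],(400,400),interpolation=cv2.INTER_CUBIC) for v,x,y in((b,177,150),(t,140,233))])
cv2.imwrite('pics/m3.png',np.clip(m*1.4,0,255).astype(np.uint8)[...,::-1])
E
```

```text
342.9490838828865 [595.57302441 306.02075564 177.51676157] [-0.02403269 -0.28513535 -0.95818592] 21.177885010222372 [589.47199316 233.51031301   1.65706708] [-0.59481444  0.8781465   0.29362425  1.70537843 -0.395139    0.61700916
 -0.16201514]
tcp px [321.41718655 279.38819806] grasp [321.4534857  294.02315729]
5 [279.31304084 284.64923742] [365.64270905 277.69844285]
35 [271.70766744 310.65831251] [373.81716543 302.62005596]
50 [266.76217318 327.57105627] [379.14246024 318.85537866]
slide end [283.72785371 214.45740038] [360.93246328 207.86105687]
```

View pics/m3.png

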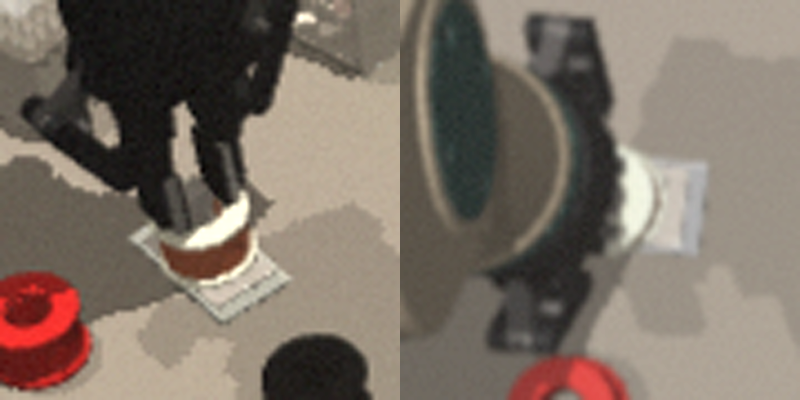

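```bash
python3 - <<'E'
from h import *
b=V('scene')
for c in [(188,233),(165,230),(245,195),(225,200),(178,235),(238,200)]:
    u=(177+c[0]*.225,150+c[1]*.225); d=b.ray(*u)
    for y in(222.5,):
        k=(y-b.C[1])/d[1]; print(c,(b.C+k*d).round(1))
print(b.pix((590,233.8,50)),b.pix((590,233.8,35)),[(np.array(b.pix((590+dx,222.5,z)))-[177,150])/.225 for dx,z in((-11,2),(11,2),(-11,37),(11,37))])
print([k for k in dir(ctrl) if k[0]!='_'])
E
```

```text
(188, 233) [574.3 222.5  38.5]
(165, 230) [563.1 222.5  49.1]
(245, 195) [608.5 222.5  37.4]
(225, 200) [597.3 222.5  42.5]
(178, 235) [569.  222.5  41.3]
(238, 200) [604.2 222.5  37.4]
[220.67170663 191.69361619] [221.87810132 196.90147789] [array([208.72672021, 282.03695038]), array([244.23575571, 256.59385021]), array([196.43233654, 229.76448105]), array([232.89467375, 204.20525372])]
['MotionError', 'pinch_z']
```

The scene view puts the real fingertips at z≈38, though the reported TCP is at 1.7, so they closed above the flange. The bobbin is undisturbed. I'll treat the tips as about 36 mm short of the reported TCP: reopen, then lower while watching the force.

Request:
move_arm(targets="0.6 0 0 0 0 0 0; 0.6 0 0 0 0 0 0; 0.6 0 0 0 0 0 0; 0.6 0 0 0 0 0 0; 0.6 0 0 0 0 0 0")

```text
clock: 4.37
eef_pos: [589.5, 233.5, 1.7]
tool_rot: [3.142, -0.0, 1.485]
force: [0.2, -0.1, 0.7]
width: 68.0
gripper_force: 0.0
```

Request:
move_arm(targets="0.6 0 0.05 0.5 0 0 0; 0.6 0 0 0.5 0 0 0; 0.6 0 0 0.5 0 0 0; 0.6 0 0 0 0 0 0; 0.6 0 0 0 0 0 0")

```text
clock: 4.78
eef_pos: [589.5, 233.3, -14.0]
tool_rot: [-3.14, 0.001, 1.485]
force: [-0.2, 0.9, -1.0]
width: 68.7
gripper_force: 0.0
```

```bash
python3 - <<'E'
from h import *
w=V('wrist'); s=read_state(); b=V('scene'); print(s['eef_pos'],s['force'],s['width'],s['qpos'],w.C)
m=np.hstack([cv2.resize(b.im[150:240,177:267],(400,400),interpolation=cv2.INTER_CUBIC),cv2.resize(w.im[180:420,200:440],(400,400))])
cv2.imwrite('pics/m4.png',np.clip(m*1.4,0,255).astype(np.uint8)[...,::-1])
E
```

```text
[589.78067168 233.38980892 -13.67087039] [ 0.65651596 -0.21585798  0.92612811] 67.93270098081153 [-0.58805367  0.90076234  0.28288642  1.7067768  -0.40261155  0.59248366
 -0.15572405] [595.76333759 305.86975988 161.78933728]
```

View pics/m4.png

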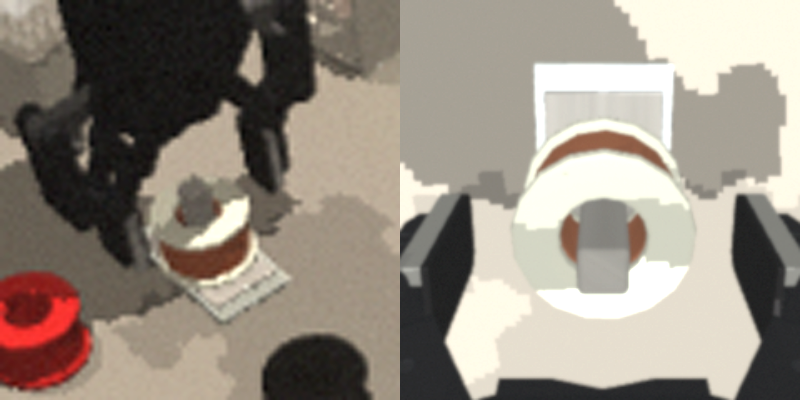

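The fingers now straddle the bobbin with even gaps: scene crop tips at about (135,265) and (275,188), stem midway at (604,240) in the wrist crop.

```bash
python3 - <<'E'
from h import *
b=V('scene')
for c in [(135,265),(275,188)]:
    u=(177+c[0]*.225,150+c[1]*.225); d=b.ray(*u)
    for y in(222.5,233.5):
        k=(y-b.C[1])/d[1]; print(c,(b.C+k*d).round(1))
rows((590,234,-35),down(85.2),1,.6)
E
```

```text
(135, 265) [543.9 222.5  41.3]
(135, 265) [550.  233.5  28.8]
(275, 188) [625.5 222.5  29.3]
(275, 188) [632.9 233.5  16.7]
0.6 0.05 -0.02 2.17 0.01 -0.0 -0.12;
```

Request:
move_arm(targets="0.6 0.05 0 0.6 0 0 0; 0.6 0 0 0.5 0 0 0; 0.6 0 0 0.5 0 0 0; 0.6 0 0 0 0 0 0; 0.6 0 0 0 0 0 0")

```text
clock: 5.35
eef_pos: [589.6, 233.8, -29.9]
tool_rot: [-3.141, 0.0, 1.485]
force: [0.0, -0.2, 0.1]
width: 68.1
gripper_force: 0.0
```

Request:
move_arm(targets="0.6 0 0 0.3 0 0 0; 0.6 0 0 0 0 0 0; 0.3 0 0 0 0 0 0; 0.2 0 0 0 0 0 0; 0.2 0 0 0 0 0 0")

```text
clock: 5.77
eef_pos: [590.1, 234.0, -32.2]
tool_rot: [3.141, -0.0, 1.485]
force: [0.7, 0.8, 0.7]
width: 51.2
gripper_force: 0.0
```

Request:
move_arm(targets="0.1 0 0 0 0 0 0; 0 0 0 0 0 0 0; -0.2 0 0 0 0 0 0; -0.5 0 0 0 0 0 0; -0.5 0 0 0 0 0 0")

```text
clock: 6.18
eef_pos: [590.1, 234.0, -31.8]
tool_rot: [3.141, -0.0, 1.485]
force: [-2.1, -1.3, 6.3]
width: 44.4
gripper_force: 61.1
```

Request:
move_arm(targets="-0.5 0 0 0 0 0 0; -0.5 0 0 -0.2 0 0 0; -0.5 0 0 -0.4 0 0 0; -0.5 0 0 -0.4 0 0 0; -0.5 0 0 0 0 0 0")

```text
clock: 6.6
eef_pos: [590.6, 234.2, -21.6]
tool_rot: [3.14, -0.001, 1.485]
force: [0.1, -0.8, -0.7]
width: 44.2
gripper_force: 61.1
```

```bash
python3 - <<'E'
from h import *
w=V('wrist'); s=read_state(); b=V('scene'); print(s['eef_pos'],s['force'],s['width'],s['gripper_force'])
m=np.hstack([cv2.resize(b.im[150:240,177:267],(400,400),interpolation=cv2.INTER_CUBIC),cv2.resize(w.im[180:420,200:440],(400,400))])
cv2.imwrite('pics/m5.png',np.clip(m*1.4,0,255).astype(np.uint8)[...,::-1])
E
```

```text
[590.47665243 234.1208734  -21.8294193 ] [-0.36250671  0.45402263 -0.38237482] 44.71322043317617 61.081966915977276
```

View pics/m5.png

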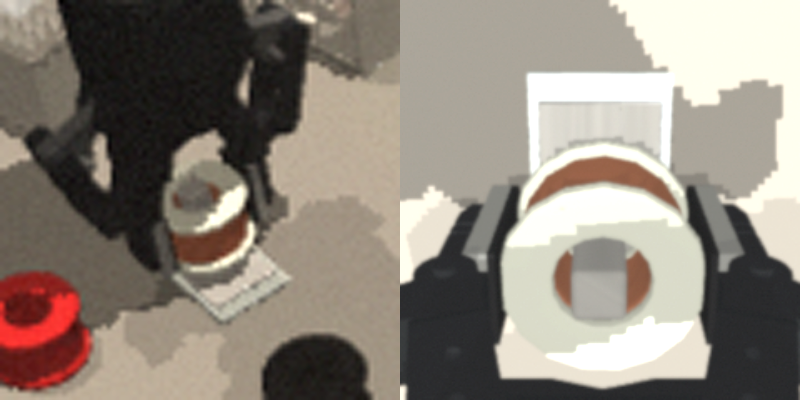

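The bobbin is 10 mm up, level, and threaded on the stem. The slide remains flat. Lifting clear and carrying it to (500, 0).

Request:
move_arm(targets="-0.5 0 0 -1 0 0 0; -0.5 0 0 -1.5 0 0 0; -0.5 0 0 -2 0 0 0; -0.5 0 0 -2 0 0 0; -0.5 0 0 -1.2 0 0 0")

```text
clock: 7.12
eef_pos: [591.1, 234.2, 57.2]
tool_rot: [3.139, -0.001, 1.485]
force: [0.8, 0.3, -0.5]
width: 43.9
gripper_force: 61.2
```

Request:
move_arm(targets="-0.5 -1.5 -0.4 0 0 0 0; -0.5 -2.6 -0.8 0 0 0 0; -0.5 -2.6 -0.8 0 0 0 0; -0.5 -2.6 -0.8 0 0 0 0; -0.5 -2.6 -0.8 0 0 0 0")

```text
clock: 7.53
eef_pos: [543.3, 117.5, 55.0]
tool_rot: [3.141, 0.0, 1.485]
force: [0.2, -0.8, -0.1]
width: 44.5
gripper_force: 61.2
```

Request:
move_arm(targets="-0.5 -2.6 -0.8 0 0 0 0; -0.5 -2.6 -0.8 0 0 0 0; -0.5 -2.6 -0.7 0 0 0 0; -0.5 -2.6 -0.7 0 0 0 0; -0.5 -1.8 -0.4 0 0 0 0")

```text
clock: 7.95
eef_pos: [498.3, -2.8, 55.1]
tool_rot: [-3.141, 0.001, 1.483]
force: [0.2, -0.7, -0.7]
width: 44.0
gripper_force: 61.2
```

Request:
move_arm(targets="-0.5 0 0 1 0 0 0; -0.5 0 0 1.5 0 0 0; -0.5 0 0 2 0 0 0; -0.5 0 0 1.5 0 0 0; -0.5 0 0 0.5 0 0 0")

```text
clock: 8.37
eef_pos: [498.6, 0.6, -12.1]
tool_rot: [-3.139, -0.0, 1.485]
force: [0.1, 0.5, -0.6]
width: 44.1
gripper_force: 61.2
```

```bash
python3 - <<'E'
from h import *
s=read_state(); print(s['eef_pos'],np.degrees(s['tool_rot']),s['force'],s['width'],s['gripper_force'],s['qpos'])
E
```

```text
[498.56816246   0.63149411 -12.13781188] [-1.79838585e+02 -2.07855502e-02  8.51091994e+01] [ 0.06856508  0.5416862  -0.64727959] 44.14155830578984 61.22771676884702 [-0.16547137  0.77962359  0.16322025  2.08360472 -0.38714752  0.30942649
  0.23650704]
```

Request:
move_arm(targets="-0.5 0.1 1.5 0 0 0 0; -0.5 0.2 1.5 0 0 0 0; -0.5 0 0.7 0.6 0 0 0; -0.5 0 0 0.6 0 0 0; -0.5 0 0 0.6 0 0 0")

```text
clock: 8.78
eef_pos: [536.3, 0.0, -28.8]
tool_rot: [-3.141, -0.0, 1.485]
force: [-0.4, -0.1, -0.4]
width: 44.5
gripper_force: 61.3
```

Request:
move_arm(targets="-0.5 0 0 0.3 0 0 0; -0.5 0 0 0 0 0 0; -0.5 0 0 0.1 0 0 0; -0.5 0 0 0 0 0 0; -0.5 0 0 0 0 0 0")

```text
clock: 9.2
eef_pos: [536.6, -0.3, -32.2]
tool_rot: [-3.142, -0.0, 1.485]
force: [0.7, 0.5, -1.1]
width: 44.6
gripper_force: 61.3
```

Request:
move_arm(targets="-0.5 0 0 0.2 0 0 0; -0.5 0 0 0 0 0 0; -0.5 0 0 0.1 0 0 0; -0.5 0 0 0 0 0 0; -0.5 0 0 0 0 0 0")

```text
clock: 9.62
eef_pos: [536.7, -0.3, -35.3]
tool_rot: [-3.141, -0.0, 1.485]
force: [-0.4, 0.5, -0.9]
width: 44.4
gripper_force: 61.3
```

Request:
move_arm(targets="-0.5 0 0 0.1 0 0 0; -0.5 0 0 0 0 0 0; -0.5 0 0 0 0 0 0")

```text
clock: 9.87
eef_pos: [536.8, -0.3, -35.5]
tool_rot: [3.141, -0.0, 1.485]
force: [-1.3, 0.4, 7.4]
width: 44.5
gripper_force: 65.6
```

Contact at 7 N, close to the expected height. Releasing.

Request:
move_arm(targets="-0.1 0 0 0 0 0 0; 0.1 0 0 0 0 0 0; 0.3 0 0 0 0 0 0; 0.6 0 0 0 0 0 0; 0.6 0 0 0 0 0 0")

```text
clock: 10.28
eef_pos: [536.8, -0.3, -36.4]
tool_rot: [-3.142, 0.0, 1.485]
force: [0.2, -0.3, -0.3]
width: 68.3
gripper_force: 0.0
```

Request:
move_arm(targets="0.6 0 0 -0.5 0 0 0; 0.6 0 0 -1.5 0 0 0; 0.6 0 0 -2.5 0 0 0; 0.6 0 0 -3.5 0 0 0; 0.6 0 0 -3.5 0 0 0")

```text
clock: 10.7
eef_pos: [535.7, -0.4, 79.6]
tool_rot: [-3.139, 0.0, 1.485]
force: [1.1, 1.4, 0.6]
width: 68.2
gripper_force: 0.0
```

```bash
python3 - <<'E'
from h import *
w=V('wrist'); s=read_state(); a=V('top'); b=V('scene')
print(s['eef_pos'],s['force'],s['width'])
# bobbin on bench: white flange + copper mask, wrist and scene
m=(w.im.min(2)>150).astype(np.uint8)
for c in cv2.findContours(m,cv2.RETR_EXTERNAL,cv2.CHAIN_APPROX_NONE)[0]:
    if len(c)>50:
        e=cv2.fitEllipse(c); print('wrist white',np.round(e[0]),np.round(e[1]),w.plane(*e[0],30).round(1))
print('expect',w.pix((537,0,30)),b.pix((537,0,30)),b.pix((590,234,50)))
m=np.hstack([cv2.resize(b.im[160:310,185:335],(400,400),interpolation=cv2.INTER_CUBIC),cv2.resize(w.im[120:440,160:480],(400,400))])
cv2.imwrite('pics/m6.png',np.clip(m*1.4,0,255).astype(np.uint8)[...,::-1])
E
```

```text
[540.33182355  -0.73331175  85.96135096] [0.78198561 0.03644591 3.39378747] 68.49388451453987
wrist white [151. 457.] [43. 68.] [ 377.1 -169.3   30. ]
wrist white [481. 447.] [29. 57.] [ 653.2 -182.4   30. ]
wrist white [ 30. 129.] [15. 61.] [361.5  95.4  30. ]
wrist white [ 13. 112.] [14. 40.] [354.3 106.3  30. ]
wrist white [355. 193.] [403. 705.] [561.1  38.2  30. ]
expect [323.29894254 251.09394717] [283.52551277 274.49565832] [220.60780936 191.64785708]
```

Request:
move_arm(targets="0.6 -2 0.4 -1 0 0 0; 0.6 -3 0.4 -1 0 0 0; 0.6 -3 0.4 -1 0 0 0; 0.6 -3 0.4 -1 0 0 0; 0.6 -3 0.4 0 0 0 0")

```text
clock: 11.27
eef_pos: [544.9, -142.9, 119.4]
tool_rot: [3.141, 0.0, 1.485]
force: [0.5, -0.9, 0.3]
width: 68.0
gripper_force: 0.0
```

Request:
move_arm(targets="0.6 -3 0.4 0 0 0 0; 0.6 -3 0.4 0 0 0 0; 0.6 0 0 0 0 0 0; 0.6 0 0 0 0 0 0; 0.6 0 0 0 0 0 0")

```text
clock: 11.68
eef_pos: [546.6, -200.9, 117.5]
tool_rot: [-3.139, -0.002, 1.485]
force: [0.4, 0.3, -0.1]
width: 68.2
gripper_force: 0.0
```

```bash
cat > st.py <<'E'
from h import *
import sys,pickle
def face(v,guess,th):
    g=cv2.GaussianBlur(cv2.cvtColor(v.im,cv2.COLOR_RGB2GRAY),(3,3),0)
    m=(g>th).astype(np.uint8); n,l=cv2.connectedComponents(m)
    u=v.pix(np.array(guess)+[15,0,3]).round().astype(int); k=l[u[1],u[0]]
    if k==0: return None
    mm=(l==k).astype(np.uint8); 
    mm=cv2.morphologyEx(mm,cv2.MORPH_OPEN,np.ones((5,5),np.uint8))
    c=max(cv2.findContours(mm,cv2.RETR_EXTERNAL,cv2.CHAIN_APPROX_NONE)[0],key=len)
    q=cv2.approxPolyDP(c,0.03*cv2.arcLength(c,True),True)[:,0]
    # refine: line fit on each side
    c=c[:,0].astype(float); L=[]
    if len(q)==4:
        for i in range(4):
            A,B=q[i].astype(float),q[(i+1)%4].astype(float); t=(B-A)/np.linalg.norm(B-A); d=c-A
            s=d@t; e=abs(d@[-t[1],t[0]]); sel=c[(e<3)&(s>8)&(s<np.linalg.norm(B-A)-8)]
            vx,vy,x,y=cv2.fitLine(sel.astype(np.float32),cv2.DIST_HUBER,0,.01,.01).ravel(); L.append(np.cross([x,y,1],[x+vx,y+vy,1]))
        q=np.array([(lambda p:p[:2]/p[2])(np.cross(L[i-1],L[i])) for i in range(4)])
    # window: dark blob
    x,y,w,h=cv2.boundingRect(c.astype(np.int32)); u=v.pix(guess)
    r=int(0.16*w); sub=(g[int(u[1])-r:int(u[1])+r,int(u[0])-r:int(u[0])+r]<th*0.55).astype(np.uint8)
    cc=max(cv2.findContours(sub,cv2.RETR_EXTERNAL,cv2.CHAIN_APPROX_NONE)[0],key=len); e=cv2.fitEllipse(cc)
    return q,np.array(e[0])+[int(u[0])-r,int(u[1])-r],e[1]
E
python3 - <<'E'
from st import *
s=read_state(); print(s['eef_pos'],np.degrees(s['tool_rot']),s['qpos'])
w=V('wrist'); print(w.C)
g=cv2.cvtColor(w.im,cv2.COLOR_RGB2GRAY); u=w.pix((565,-209.5,53)).astype(int); print(u,g[u[1]-5:u[1]+5:3,u[0]-5:u[0]+5:3],np.percentile(g,[10,50,90]))
for th in(165,180,195): print(th,face(w,(550.7,-209.5,50),th))
E
```

```text
[ 546.59239059 -200.88432824  117.54553662] [-1.79862358e+02 -9.09371073e-02  8.50766817e+01] [ 0.12118012  0.649674    0.28996468  1.79315023 -0.26102126  0.73909139
  0.46391415]
[ 553.09513972 -128.68422851  293.5137157 ]
[347 254] [[210 210 204 205]
 [210 208 203 206]
 [210 207 201 207]
 [210 206 202 207]] [ 27. 144. 164.]
165 (array([[287.39539888, 227.99247942],
       [278.98852067, 305.93433635],
       [359.11684933, 328.49535616],
       [380.91698058, 228.01959291]]), array([327.08665466, 256.72377396]), (19.59647560119629, 21.58249855041504))
180 (array([[287, 232],
       [294, 272],
       [319, 271],
       [325, 243],
       [339, 266],
       [372, 269],
       [378, 229],
       [307, 221]], dtype=int32), array([327.10216713, 256.59224319]), (20.032299041748047, 21.875673294067383))
195 (array([[288, 231],
       [295, 270],
       [317, 270],
       [323, 243],
       [341, 263],
       [371, 267],
       [378, 230]], dtype=int32), array([327.20553112, 256.6837368 ]), (20.381593704223633, 22.16897201538086))
```

Request:
move_arm(targets="0.6 -3 0.3 0 0 0 0; 0.6 -3 0.3 0 0 0 0; 0.6 -2 0.3 0 0 0 0; 0.6 0 0 0 0 0 0; 0.6 0 0 0 0 0 0")

```text
clock: 12.15
eef_pos: [549.4, -281.9, 118.2]
tool_rot: [-3.141, -0.001, 1.485]
force: [0.2, 1.6, -0.4]
width: 68.1
gripper_force: 0.0
```

```bash
python3 - <<'E'
from st import *
s=read_state(); print(s['eef_pos'],s['qpos'])
w=V('wrist'); b=V('scene');a=V('top'); print(w.C)
for n,v in(('w',w),('s',b),('t',a)):
  for th in((165,180) if n=='w' else (130,150)):
    try: print(n,th,face(v,(550.7,-209.5,50),th))
    except Exception as e: print(n,th,e)
print([w.pix(p).round() for p in((596,-167,57),(575,-268,57),(503,-255,43),(529,-152,43))])
m=np.hstack([cv2.resize(w.im[120:420,160:460],(400,400)),cv2.resize(b.im[160:310,185:335],(400,400),interpolation=cv2.INTER_CUBIC)])
cv2.imwrite('pics/m7.png',m[...,::-1])
E
```

```text
[ 549.37479288 -281.92625037  118.20423953] [ 0.25692847  0.69089021  0.28297185  1.69410951 -0.2526549   0.79361861
  0.57059202]
[ 555.61574953 -209.54260805  294.11502952]
w 165 (array([[276,  56],
       [326, 138],
       [323, 170],
       [354, 187],
       [377,  65]], dtype=int32), array([312.55364227, 143.57731628]), (23.313631057739258, 25.080718994140625))
w 180 (array([[276,  57],
       [327, 139],
       [323, 169],
       [353, 186],
       [376,  66]], dtype=int32), array([312.52985477, 143.75177193]), (23.538063049316406, 26.034114837646484))
s 130 (array([[ 78,   0],
       [146,  54],
       [ 70,  48],
       [  0, 214],
       [ 78, 361],
       [384, 325],
       [414, 172]], dtype=int32), array([416.28556824, 297.05733109]), (50.368995666503906, 80.70867919921875))
s 150 OpenCV(4.12.0) /io/opencv/modules/imgproc/src/linefit.cpp:50: error: (-215:Assertion failed) count > 0 in function 'fitLine2D_wods'

t 130 (array([[395, 307],
       [409, 297],
       [434, 294],
       [439, 284],
       [402, 275]], dtype=int32), array([425.35050869, 298.55400229]), (7.396974086761475, 7.675299644470215))
t 150 (array([[398, 301],
       [424, 291],
       [434, 292],
       [436, 284],
       [403, 277]], dtype=int32), array([425.18261051, 298.86295319]), (8.073248863220215, 8.321609497070312))
[array([380.,  65.]), array([356., 225.]), array([256., 212.]), array([273.,  55.])]
```

View pics/m7.png

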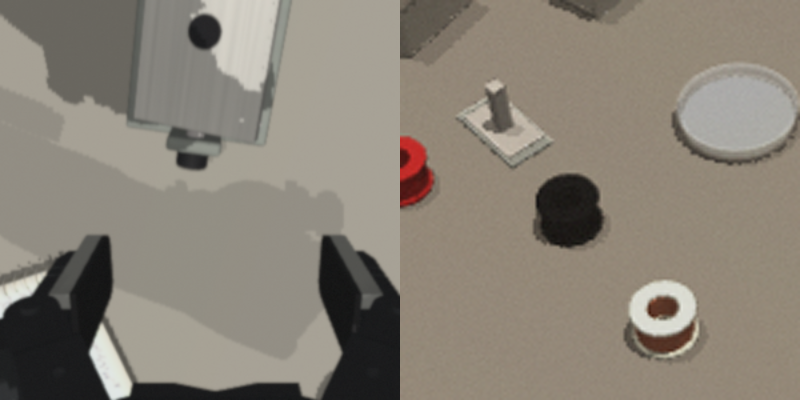

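Wrist crop: window at (205,32), and an arm shadow crosses the face. Scene crop: the bobbin stands upright at (663,318), and the bare slide is flat at (505,125). Before fetching the slide I'll check that the tilted pose is within reach.

Request:
move_arm(targets="0.6 3 -0.2 0.8 -5.5 0 0; 0.6 3 0 1.5 -5.5 0 0; 0.6 1 0 1.5 0 0 0; 0.6 0 0 0 0 0 0; 0.6 0 0 0 0 0 0")

```text
clock: 12.72
eef_pos: [558.4, -213.9, 82.2]
tool_rot: [2.959, -0.002, 1.488]
force: [1.2, -0.5, 0.7]
width: 68.1
gripper_force: 0.0
```

```bash
python3 - <<'E'
from h import *
s=read_state(); print(s['eef_pos'],np.degrees(s['tool_rot']),s['qpos'])
E
```

```text
[ 558.35323565 -213.92619918   82.23798119] [ 1.69543239e+02 -8.89637968e-02  8.52796277e+01] [ 0.2500133   0.64272775  0.15196345  1.96135203 -0.38118962  0.39250225
  0.62352342]
```

Request:
move_arm(targets="0.6 2 0 -1 5.2 0 0; 0.6 3 0 0 5.2 0 0; 0.6 3.3 0 0 0 0 0; 0.6 3.3 0 0 0 0 0; 0.6 3.3 0 0 0 0 0")

```text
clock: 13.13
eef_pos: [571.6, -66.6, 93.5]
tool_rot: [3.136, 0.001, 1.485]
force: [0.7, 0.0, 0.2]
width: 68.5
gripper_force: 0.0
```

Request:
move_arm(targets="0.6 3.3 -0.1 0 0 0 0; 0.6 3.3 -0.1 0 0 0 0; 0.6 3.3 -0.1 0 0 0 0; 0.6 3.3 -0.1 0 0 0 0; 0.6 3.3 -0.1 0 0 0 0")

```text
clock: 13.55
eef_pos: [580.4, 99.1, 94.0]
tool_rot: [3.136, -0.001, 1.485]
force: [0.3, -0.7, -0.8]
width: 68.5
gripper_force: 0.0
```

Request:
move_arm(targets="0.6 3.3 0 0 0 0 0; 0.6 3.3 0 0 0 0 0; 0.6 3.0 0 0 0 0 0; 0.6 1.6 0 0 0 0 0; 0.6 0 0 0 0 0 0")

```text
clock: 13.97
eef_pos: [588.7, 215.3, 93.2]
tool_rot: [3.138, -0.004, 1.492]
force: [0.0, 0.9, -0.4]
width: 68.7
gripper_force: 0.0
```

Request:
move_arm(targets="0.6 0 0 0 0 0 0; 0.6 0 0 0 0 0 0; 0.6 0 0 0 0 0 0")

```text
clock: 14.22
eef_pos: [588.1, 206.5, 92.9]
tool_rot: [3.14, 0.0, 1.482]
force: [0.6, 0.5, 0.7]
width: 68.5
gripper_force: 0.0
```

```bash
python3 - <<'E'
from st import *
s=read_state(); print(s['clock'],s['eef_pos'],np.degrees(s['tool_rot']))
w=V('wrist'); a=V('top'); b=V('scene')
for n,v in(('t',a),('s',b)):
    g=cv2.cvtColor(v.im,cv2.COLOR_RGB2GRAY); u=v.pix((565,-209,53)).astype(int); u2=v.pix((640,-209,0)).astype(int)
    print(n,g[u[1]-2:u[1]+3,u[0]-2:u[0]+3].mean(),g[u2[1]-2:u2[1]+3,u2[0]-2:u2[0]+3].mean())
    for th in(140,150,160,170):
        try: print(n,th,face(v,(550.7,-209.5,50),th))
        except Exception as e: print(n,th,'fail')
# stem top: brightness patch near prediction
u=w.pix((590,233.7,50)); print('stem pred',u, w.pix((590,233.7,5)))
x,y=u.astype(int); g=cv2.cvtColor(w.im,cv2.COLOR_RGB2GRAY); print(g[y-24:y+40:4,x-32:x+33:4])
E
```

```text
14.2167 [588.0674197  206.5336641   92.87281568] [1.79883440e+02 2.86160004e-02 8.49143480e+01]
t 152.68 120.72
t 140 (array([[403.51320917, 274.91680231],
       [394.15985198, 308.28222073],
       [446.58413717, 320.76991045],
       [456.2332514 , 288.05909055]]), array([425.20311642, 298.14030933]), (6.8538408279418945, 7.22223424911499))
t 150 (array([[403, 277],
       [396, 308],
       [416, 312],
       [424, 291],
       [439, 292],
       [450, 307],
       [453, 291]], dtype=int32), array([425.07473373, 298.30812359]), (7.138427257537842, 7.8629937171936035))
t 160 None
t 170 None
s 177.8 129.12
s 140 (array([[375.38645156, 296.54193501],
       [343.90953684, 321.54068969],
       [381.33813175, 366.93006504],
       [414.6676529 , 339.73397397]]), array([377.68734169, 330.40388584]), (8.580866813659668, 8.969646453857422))
s 150 (array([[374.8713725 , 296.88883599],
       [344.40018826, 321.90391329],
       [381.28935945, 366.489145  ],
       [414.4042927 , 339.81812862]]), array([377.80974102, 330.46700954]), (8.843916893005371, 9.090089797973633))
s 160 (array([[3
[... 954 characters left out ...]
174 225 229 229 145 150 151 150 139 216 151 148 181 169 170]
 [161 168 179 231 230 229 144 147 147 147 136 217 222 224 196 169 169]
 [169 170 174 229 230 229 191 151 166 168 184 225 230 231 196 170 170]
 [169 170 176 228 230 228 230 228 230 230 229 228 230 231 182 169 170]
 [169 169 179 227 230 228 230 228 229 230 229 228 230 231 188 170 170]
 [170 167 174 225 230 228 229 228 229 229 228 228 229 230 183 169 170]
 [169 169 176 223 228 226 228 227 227 228 226 227 228 228 193 169 169]
 [169 170 178 181 182 182 182 182 182 181 181 181 182 181 188 170 170]
 [169 170 172 181 189 191 192 201 186 181 182 190 191 191 193 169 169]
 [169 170 169 170 170 170 170 168 166 170 170 169 170 170 170 170 170]]
```

```bash
python3 - <<'E'
from st import *
w=V('wrist'); a=V('top'); b=V('scene'); s=read_state(); print(s['eef_pos'])
t=np.array([[403.51,274.92],[394.16,308.28],[446.58,320.77],[456.23,288.06]])
sc=np.array([[374.87,296.89],[344.40,321.90],[381.29,366.49],[414.40,339.82]])
q=[]
for i in range(4):
    p,r=tri(a,t[i],b,sc[i]); q.append(p); print(p.round(1),r.round(1))
q=np.array(q); yv=(q[0]-q[3]+q[1]-q[2])/2; xv=(q[0]-q[1]+q[3]-q[2])/2
n=np.cross(xv,yv); n/=np.linalg.norm(n)
print('len',np.linalg.norm(yv),np.linalg.norm(xv),'yaw y',np.degrees(np.arctan2(-yv[0],yv[1])),'yaw x',np.degrees(np.arctan2(xv[1],xv[0])),'n',n,'tilt',np.degrees(np.arccos(n[2])), 'cen',q.mean(0))
print('win',tri(a,(425.2,298.14),b,(377.75,330.45)))
print('top corners',a.plane(*t.mean(0),50),'scene',b.plane(*sc.mean(0),50))
# foreshortening in each view
for v,c in((a,t),(b,sc)):
    for tl in(8,10,12,14,16,18):
        # intersect rays with plane through (551,-210,50) normal by tilt,yaw -12.3 ; report 70/104 lengths
        yw=np.radians(-12.3); T=np.radians(tl); nn=np.array([-np.sin(T)*np.cos(yw),-np.sin(T)*np.sin(yw),np.cos(T)])
        P=[v.C+v.ray(*u)*((np.array([551,-210,50])-v.C)@nn)/(v.ray(*u)@nn) for u in c]
        A,B=[np.linalg.norm(P[0]-P[1]),np.linalg.norm(P[2]-P[3])],[np.linalg.norm(P[0]-P[3]),np.linalg.norm(P[1]-P[2])]
        X=P[0]-P[1]+P[3]-P[2]; Y=P[0]-P[3]+P[1]-P[2]
        print(tl,np.round(A,1),np.round(B,1),'angle',np.degrees(np.arccos(X@Y/np.linalg.norm(X)/np.linalg.norm(Y))).round(2),'yaw',np.degrees(np.arctan2(-Y[0],Y[1])).round(2))
g=cv2.cvtColor(w.im,cv2.COLOR_RGB2GRAY).astype(int); c,sn=np.cos(np.radians(-4.8)),np.sin(np.radians(-4.8))
loc=lambda x,y,z:w.pix((590.2+c*x-sn*y,233.7+sn*x+c*y,z))
print('left/right',loc(-20,-20,3),loc(20,-20,3),loc(-20,30,3),loc(20,30,3),'ends',loc(0,-38,3),loc(0,38,3))
for y in (int(loc(0,-22,3)[1]),int(loc(0,25,3)[1])): print(y,g[y,284:304],g[y,336:362])
x=316; print(g[185:260,308][[*range(55,75)]], g[140:185,x])
E
```

```text
[587.45246213 208.74445137  92.52116799]
[ 592.  -168.8   62.3] 1.5
[ 531.8 -153.7   39.2] 2.1
[ 509.3 -250.5   37.5] 1.0
[ 569.6 -265.9   60. ] 2.3
len 99.56572571802663 66.21248408297879 yaw y -13.025931318962172 yaw x -14.205717938929768 n [-0.34003221  0.05929086  0.93854286] tilt 20.19172957491231 cen [ 550.7028268  -209.7137492    49.74119675]
win (array([ 550.364119  , -209.47840158,   50.50481643]), np.float64(1.40663682568811))
top corners [ 551.13590423 -209.91814392   50.        ] scene [ 549.92201474 -211.0571467    50.        ]
8 [63.5 62.4] [99.  98.3] angle 92.24 yaw -13.71
10 [63.7 62.5] [98.9 98.4] angle 91.88 yaw -13.7
12 [63.9 62.8] [98.8 98.5] angle 91.51 yaw -13.7
14 [64.3 63.1] [98.7 98.6] angle 91.13 yaw -13.69
16 [64.7 63.6] [98.6 98.7] angle 90.74 yaw -13.69
18 [65.2 64.1] [98.6 98.9] angle 90.36 yaw -13.68
8 [68.9 69.7] [102.3  99.5] angle 86.75 yaw -12.84
10 [68.2 69.1] [102.1  99.6] angle 87.56 yaw -12.83
12 [67.7 68.6] [102.   99.7] angle 88.37 yaw -12.83
14 [67.2 68.2] [101.8  99.8] angle 89.19 yaw -12.82
16 [66.9 67.9] [101.7 100. ] angle 90.0 yaw -12.8
[... 192 characters left out ...]
802 250.58788247] [321.16935475 153.91197402]
231 [170 170 170 170 170 170 170 169 170 169 169 169 170 178 184 203 224 230
 231 231] [230 230 230 231 231 228 216 191 184 182 174 169 170 170 170 170 170 169
 169 169 170 170 169 169 170 170]
171 [107 108 108 107 108 108 108 108 108 111 132 163 178 181 174 160 156 157
 156 154] [233 233 233 234 234 234 227 210 188 180 170 144 117 108 108 107 108 108
 108 108 108 108 108 107 107 108]
[225 214 189 181 181 181 182 181 184 190 191 177 170 169 170 170 169 170
 170 170] [170 170 169 170 170 170 170 170 169 169 170 169 168 166 177 197 191 183
 181 182 181 182 181 180 172 158 153 149 149 148 149 148 148 148 148 148
 148 148 149 148 149 147 148 148 147]
```

Slide pose confirmed. The tilt estimates (11 to 20°) disagree, so I'll refine with sub-pixel edges and PnP on the face corners.

```bash
cat > tilt.py <<'E'
from h import *
from scipy.ndimage import map_coordinates
def refine(g,q,hw=4):
    L=[];res=[]
    for i in range(4):
        A,B=q[i],q[(i+1)%4]; l=np.linalg.norm(B-A); t=(B-A)/l; n=np.array([-t[1],t[0]])
        if n@(q.mean(0)-A)>0: n=-n          # outward
        o=np.arange(-hw,hw+.01,.2); pts=[]
        for s in np.linspace(.12,.88,40)*l:
            P=A+s*t+o[:,None]*n; pr=map_coordinates(g,[P[:,1],P[:,0]],order=1)
            pr=np.convolve(pr,np.ones(4)/4,'same'); d=-np.gradient(pr)[4:-4]; k=d.argmax()
            pts.append(A+s*t+o[4:-4][k]*n)
        pts=np.array(pts,np.float32); vx,vy,x,y=cv2.fitLine(pts,cv2.DIST_WELSCH,0,.01,.01).ravel()
        res.append(np.median(abs((pts-[x,y])@[-vy,vx]))); L.append(np.cross([x,y,1],[x+vx,y+vy,1]))
    return np.array([(lambda p:p[:2]/p[2])(np.cross(L[i-1],L[i])) for i in range(4)]),np.round(res,2)
def describe(v,q):
    W=np.array([[35,52,0],[-35,52,0],[-35,-52,0],[35,-52,0]],float)
    K=np.array([[v.f,0,v.cx],[0,v.f,v.cy],[0,0,1]])
    _,rv,tv,e=cv2.solvePnPGeneric(W,q.reshape(-1,1,2),K,None,flags=cv2.SOLVEPNP_IPPE)
    for r,t,ee in zip(rv,tv,e):
        R=v.R.T@cv2.Rodrigues(r)[0]; c=v.R.T@(t.ravel()-v.t); print('  pnp tilt',np.degrees(np.arccos(R[2,2])).round(2),'n',R[:,2].round(3),'yaw y',np.degrees(np.arctan2(-R[0,1],R[1,1])).round(2),'c',c.round(1),'err',ee)
def pair(a,qa,b,qb):
    r=[tri(a,qa[i],b,qb[i]) for i in range(4)]; q=np.array([x[0] for x in r]); print('  res',[x[1].round(1) for x in r])
    yv=(q[0]-q[3]+q[1]-q[2])/2; xv=(q[0]-q[1]+q[3]-q[2])/2; n=np.cross(xv,yv); n/=np.linalg.norm(n)
    print('  tri len',np.linalg.norm(yv).round(1),np.linalg.norm(xv).round(1),'yaw',np.degrees(np.arctan2(-yv[0],yv[1])).round(2),np.degrees(np.arctan2(xv[1],xv[0])).round(2),'n',n.round(3),'tilt x',np.degrees(np.arcsin(xv[2]/np.linalg.norm(xv))).round(2),'c',q.mean(0).round(1))
E
python3 - <<'E'
from tilt import *
t=np.array([[403.51,274.92],[394.16,308.28],[446.58,320.77],[456.23,288.06]])
sc=np.array([[374.87,296.89],[344.40,321.90],[381.29,366.49],[414.40,339.82]])
Q={}
for n,c in(('top',t),('scene',sc)):
    vs=[V(n) for _ in range(3)]; v=vs[0]; g=np.mean([cv2.cvtColor(x.im,cv2.COLOR_RGB2GRAY).astype(float) for x in vs],0)
    q,r=refine(g,c); q,r=refine(g,q,3); Q[n]=(v,q); print(n,q.round(2).tolist(),r); describe(v,q)
pair(*Q['top'],*Q['scene'])
E
```

```text
top [[401.92, 273.52], [392.47, 309.77], [447.97, 322.76], [457.83, 286.73]] [0.2 0.2 0.2 0.2]
  pnp tilt 17.24 n [-0.288  0.069  0.955] yaw y -13.25 c [ 550.6 -209.2   52.4] err [0.05195776]
  pnp tilt 21.76 n [0.241 0.281 0.929] yaw y -14.62 c [ 551.2 -208.5   52.6] err [0.36458228]
scene [[375.12, 295.75], [342.77, 321.45], [381.06, 367.9], [414.95, 340.15]] [0.03 0.   0.01 0.08]
  pnp tilt 16.35 n [-0.275  0.059  0.96 ] yaw y -13.16 c [ 550.4 -209.    49.4] err [0.02778229]
  pnp tilt 51.79 n [-0.517 -0.592  0.619] yaw y 7.06 c [ 549.5 -211.2   49.6] err [0.63083552]
  res [np.float64(0.7), np.float64(0.6), np.float64(0.7), np.float64(0.7)]
  tri len 104.2 69.9 yaw -13.27 -13.36 n [-0.277  0.065  0.959] tilt x 16.53 c [ 550.4 -209.4   50.1]
```

Consistent now: tilt 16.5°, face yaw −13.3°, centre (550.4, −209.4, 50.1), and the triangulated size is 104.2 × 69.9. Going to grip the stem.

Request:
move_arm(targets="0.2 1.3 0 1 0 0 0.3; 0.2 1.2 0.1 2 0 0 0; 0.2 0 0 2.5 0 0 0; 0.2 0 0 2 0 0 0; 0.2 0 0 0 0 0 0")

```text
clock: 15.23
eef_pos: [586.9, 235.0, 12.7]
tool_rot: [-3.135, 0.002, 1.481]
force: [-1.6, -0.5, 0.9]
width: 51.3
gripper_force: 0.0
```

```bash
python3 - <<'E'
from h import *
s=read_state(); print(s['eef_pos'],np.degrees(s['tool_rot']),s['width'])
rows((590.2,233.7,-25),down(85.2),1,.2)
E
```

```text
[586.85094773 235.00750312  12.66205469] [-1.79648451e+02  9.72219451e-02  8.48764282e+01] 51.29306375853546
0.2 -0.09 0.37 3.76 -0.35 0.1 -0.32;
```

Request:
move_arm(targets="0.2 -0.1 0.35 0.5 -0.3 0 -0.2; 0.2 0 0 1 0 0 0; 0.2 0 0 1 0 0 0; 0.2 0 0 0.6 0 0 0; 0.2 0 0 0.5 0 0 0")

```text
clock: 15.65
eef_pos: [594.1, 233.0, -19.1]
tool_rot: [3.135, -0.001, 1.483]
force: [-0.5, -0.5, -0.7]
width: 51.1
gripper_force: 0.0
```

Request:
move_arm(targets="0.2 0 0 0.1 0 0 0; 0.2 0 0 0 0 0 0; 0.2 0 0 0 0 0 0; 0.2 0 0 0 0 0 0")

```text
clock: 15.98
eef_pos: [594.6, 233.1, -19.1]
tool_rot: [3.134, -0.001, 1.484]
force: [-0.3, 0.3, 0.3]
width: 51.0
gripper_force: 0.0
```

```bash
python3 - <<'E'
from h import *
s=read_state(); print(s['eef_pos'],np.degrees(s['tool_rot']),s['width'],s['force'])
rows((590.2,233.7,-25),down(85.2),1,.2)
E
```

```text
[594.63373827 233.10847975 -19.05535329] [ 1.79584542e+02 -7.76311600e-02  8.50030447e+01] 50.98540871968874 [-0.26029084  0.25818122  0.34354142]
0.2 0.02 -0.45 0.59 0.42 -0.08 -0.2;
```

Request:
move_arm(targets="0.2 0 -0.45 0.3 0.4 0 0.2; 0.2 0 0 0.3 0 0 0; 0.2 0 0 0 0 0 0; 0.2 0 0 0 0 0 0")

```text
clock: 16.32
eef_pos: [589.5, 233.4, -25.8]
tool_rot: [-3.141, -0.001, 1.48]
force: [1.4, 0.8, 0.1]
width: 51.6
gripper_force: 0.0
```

Request:
move_arm(targets="-0.3 0 0 0 0 0 0; -0.5 0 0 0 0 0 0; -0.6 0 0 0 0 0 0; -0.6 0 0 0 0 0 0")

```text
clock: 16.65
eef_pos: [589.9, 233.4, -25.5]
tool_rot: [-3.141, -0.001, 1.48]
force: [-0.6, 0.4, 0.4]
width: 17.0
gripper_force: 0.0
```

```bash
python3 - <<'E'
from h import *
s=read_state(); print(s['eef_pos'],np.degrees(s['tool_rot']),s['width'],s['force'])
w=V('wrist'); g=cv2.cvtColor(w.im,cv2.COLOR_RGB2GRAY); u=w.pix((590.2,233.7,50)); print(u)
x,y=u.astype(int)
for r in(-15,-8,0): print(g[y+r,x-60:x+61:3])
E
```

```text
[589.90110845 233.40795369 -25.45558502] [-1.79984813e+02 -6.17782102e-02  8.48013504e+01] 17.023226470061925 [-0.55588781  0.36027827  0.35668516]
[322.4694651  363.41965947]
[ 30  31  31  32  33  30  33  30  32  30  31  36  29 135 126 122 122 121
 119 119 118 117 119 119 119 130 211  40  32  33  30  31  31  31  31  32
  30  31  30  31  31]
[ 33  32  31  32  31  32  31  31  30  31  30  36  28 175 132 127 128 128
 129 131 128 127 126 126 123 132 213  93  34  34  29  32  30  32  31  32
  32  30  32  31  31]
[ 33  31  31  30  31  30  32  30  30  31  31  36  44 191 134 126 129 129
 128 130 130 127 129 130 127 132 201 132  35  35  31  29  32  29  31  29
  30  30  31  31  31]
```

Request:
move_arm(targets="-1 0 0 0 0 0 0; -1 0 0 0 0 0 0; -1 0 0 0 0 0 0; -1 0 0 0 0 0 0; -1 0 0 0 0 0 0")

```text
clock: 17.12
eef_pos: [589.9, 233.4, -25.4]
tool_rot: [-3.141, -0.001, 1.48]
force: [-0.5, 0.9, 1.8]
width: 11.0
gripper_force: 58.5
```

Request:
move_arm(targets="-1 0 0 -0.3 0 0 0; -1 0 0 -0.5 0 0 0; -1 0 0 -1.5 0 0 0; -1 0 0 -2.5 0 0 0; -1 0 0 -3 0 0 0")

```text
clock: 17.53
eef_pos: [588.1, 232.7, 51.9]
tool_rot: [-3.138, 0.001, 1.48]
force: [-0.4, 0.1, -0.0]
width: 11.4
gripper_force: 58.4
```

```bash
python3 - <<'E'
from h import *
s=read_state(); print(s['eef_pos'],np.degrees(s['tool_rot']),s['width'],s['force'],s['gripper_force'],s['qpos'])
E
```

```text
[588.12061979 232.72859939  51.89076526] [-1.79766250e+02  4.98091796e-02  8.47940897e+01] 11.392361570582379 [-0.41184315  0.06037354 -0.04096285] 58.37901055812836 [-0.62781707  0.81212604  0.35211897  1.6890187  -0.39328773  0.71532036
 -0.16651831]
```

```bash
cat > goal.py <<'E'
from h import *
c=np.array([550.4,-209.4,50.1]); yw,T=np.radians(-13.27),np.radians(16.5)
n=np.array([-np.sin(T)*np.cos(yw),-np.sin(T)*np.sin(yw),np.cos(T)])
yh=np.array([-np.sin(yw),np.cos(yw),0]); xh=np.cross(yh,n)
G=Ro.from_matrix(np.c_[yh,xh,-n]); L=25.4
def tcp(h): return c+n*(h-L)
def show(h):
    s=read_state(); Q=Ro.from_euler('xyz',s['tool_rot']); d=Q.inv().apply(tcp(h)-s['eef_pos'])
    u=np.array(s['eef_pos'])+Q.apply([0,0,-L])-c
    print('clk',s['clock'],'to go cm',(d/10).round(2),'turn',np.degrees((Q.inv()*G).as_rotvec()).round(2),'| underside rel face x,y,n',(u@xh).round(1),(u@yh).round(1),(u@n).round(1),'F',np.round([s['force']@xh,s['force']@yh,s['force']@n],1),'M',np.round(s['torque'],2),'w',s['width'].round(1) if hasattr(s['width'],'round') else s['width'],'q',np.round(s['qpos'],3))
E
python3 - <<'E'
from goal import *
show(60); print(n,tcp(60)); rows(tcp(60),G,15,-1)
E
```

```text
clk 17.5333 to go cm [-44.24  -0.73  -3.1 ] turn [-16.7   -1.1    8.02] | underside rel face x,y,n -54.3 439.0 44.4 F [-0.4 -0.   0.1] M [ 0.01 -0.05 -0.03] w 11.392361570582379 q [-0.628  0.812  0.352  1.689 -0.393  0.715 -0.167]
[-0.27643191  0.06519292  0.95881973] [ 540.83545606 -207.1443248    83.27516283]
-1 -2.95 -0.05 -0.21 -1.11 -0.07 0.53; -1 -2.95 -0.02 -0.2 -1.11 -0.07 0.53; -1 -2.95 0.01 -0.2 -1.11 -0.07 0.53; -1 -2.95 0.05 -0.2 -1.11 -0.07 0.53; -1 -2.95 0.08 -0.19 -1.11 -0.07 0.53
-1 -2.95 0.11 -0.18 -1.11 -0.07 0.53; -1 -2.95 0.14 -0.18 -1.11 -0.07 0.53; -1 -2.95 0.17 -0.17 -1.11 -0.07 0.53; -1 -2.95 0.2 -0.16 -1.11 -0.07 0.53; -1 -2.94 0.23 -0.16 -1.11 -0.07 0.53
-1 -2.94 0.26 -0.15 -1.11 -0.07 0.53; -1 -2.94 0.29 -0.14 -1.11 -0.07 0.53; -1 -2.94 0.32 -0.13 -1.11 -0.07 0.53; -1 -2.93 0.35 -0.12 -1.11 -0.07 0.53; -1 -2.93 0.38 -0.11 -1.11 -0.07 0.53
```

Request:
move_arm(targets="-1 -1.5 0 -0.6 -1.1 0 0.5; -1 -2.9 0 -0.3 -1.1 0 0.5; -1 -2.9 0 -0.2 -1.1 0 0.5; -1 -2.9 0 -0.2 -1.1 0 0.5; -1 -2.9 0.1 -0.2 -1.1 0 0.5")

```text
clock: 17.95
eef_pos: [575.5, 102.0, 67.8]
tool_rot: [3.045, -0.003, 1.437]
force: [0.5, -0.1, -0.6]
width: 11.4
gripper_force: 58.5
```

Request:
move_arm(targets="-1 -2.9 0.1 -0.2 -1.1 -0.1 0.5; -1 -2.9 0.1 -0.2 -1.1 -0.1 0.5; -1 -2.9 0.2 -0.2 -1.1 -0.1 0.5; -1 -2.9 0.2 -0.2 -1.1 -0.1 0.5; -1 -2.9 0.2 -0.2 -1.1 -0.1 0.5")

```text
clock: 18.37
eef_pos: [560.3, -42.6, 78.6]
tool_rot: [2.949, -0.0, 1.392]
force: [0.5, -0.1, -1.8]
width: 10.9
gripper_force: 58.5
```

Request:
move_arm(targets="-1 -2.9 0.3 -0.1 -1.1 -0.1 0.6; -1 -2.9 0.3 -0.1 -1.1 -0.1 0.6; -1 -2.9 0.3 -0.1 -1.1 -0.1 0.6; -1 -2.9 0.3 -0.1 -1.1 -0.1 0.6; -1 -2 0.3 -0.1 -1.1 -0.1 0.6")

```text
clock: 18.78
eef_pos: [548.5, -164.2, 85.6]
tool_rot: [2.864, -0.005, 1.343]
force: [-0.4, -0.2, -0.7]
width: 11.1
gripper_force: 58.9
```

Request:
move_arm(targets="-1 0 0 0 0 0 0; -1 0 0 0 0 0 0; -1 0 0 0 0 0 0")

```text
clock: 19.03
eef_pos: [548.7, -161.1, 85.1]
tool_rot: [2.866, -0.006, 1.346]
force: [-0.6, 1.0, -0.9]
width: 11.2
gripper_force: 58.8
```

```bash
python3 - <<'E'
from goal import *
show(60)
E
```

```text
clk 19.0333 to go cm [-4.66  0.21  0.21] turn [-0.74 -0.46  0.26] | underside rel face x,y,n -2.0 46.4 62.5 F [-1.   0.9 -0.7] M [0.11 0.32 0.  ] w 11.214529367189783 q [ 0.037  0.608  0.303  2.134 -0.933  0.235  0.932]
```

Request:
move_arm(targets="-1 -1 0 0 0 0 0; -1 -1 0 0 0 0 0; -1 -1 0.1 0 0 0 0; -1 -1 0.1 0 0 0 0; -1 -0.7 0 0 0 0 0")

```text
clock: 19.45
eef_pos: [540.3, -209.2, 85.5]
tool_rot: [2.865, -0.005, 1.345]
force: [0.3, -0.0, -0.8]
width: 11.1
gripper_force: 58.8
```

```bash
python3 - <<'E'
from goal import *
show(60)
E
```

```text
clk 19.45 to go cm [ 0.21 -0.05  0.21] turn [-0.68 -0.36  0.25] | underside rel face x,y,n 0.9 -2.3 62.1 F [ 0.1  0.  -0.8] M [ 0.04  0.29 -0.  ] w 11.140447409556764 q [ 0.154  0.612  0.282  2.112 -0.916  0.257  1.009]
```

Request:
move_arm(targets="-1 0.2 0 0.5 -0.7 -0.4 0.25; -1 0 0 1 0 0 0; -1 0 0 1 0 0 0; -1 0 0 1 0 0 0; -1 0 0 0 0 0 0")

```text
clock: 19.87
eef_pos: [554.3, -210.3, 56.0]
tool_rot: [2.866, -0.002, 1.338]
force: [-0.6, 0.3, -1.1]
width: 11.0
gripper_force: 58.9
```

```bash
python3 - <<'E'
from goal import *
show(10)
E
```

```text
clk 19.8667 to go cm [-0.01 -0.53  2.  ] turn [-0.7  -0.11 -0.09] | underside rel face x,y,n 5.8 -0.0 29.9 F [-0.9  0.1 -0.9] M [ 0.1   0.31 -0.05] w 11.01957920832882 q [ 0.146  0.68   0.281  2.094 -1.099  0.233  1.169]
```

Joints 5 (−1.1) and 6 (0.23) are both at their limits, so this arm branch can't get lower. Joint 5 has ample room on the positive side. I'll back off, stand the tool up, lean it sideways and see which lean swings joint 5 positive.

Request:
move_arm(targets="-1 0 -0.5 -2.5 3 0 0; -1 0 0 -2.5 3.5 0 0; -1 0 0 -2.5 3.5 0 0; -1 0 0 -1 3.5 0 0; -1 0 0 0 3 0 0")

```text
clock: 20.28
eef_pos: [535.2, -206.3, 138.5]
tool_rot: [-3.141, -0.0, 1.34]
force: [2.0, -1.1, -1.2]
width: 11.3
gripper_force: 58.9
```

```bash
python3 - <<'E'
from goal import *
s=read_state(); print(s['eef_pos'],np.degrees(s['tool_rot'])); show(60)
E
```

```text
[ 535.21922007 -206.28410698  138.54308005] [-1.79938321e+02 -2.83051838e-02  7.67665093e+01]
clk 20.2833 to go cm [0.04 0.57 5.53] turn [-16.56  -0.03   0.03] | underside rel face x,y,n 17.5 -0.5 113.5 F [ 1.8 -0.6 -1.8] M [-0.02 -0.04 -0.03] w 11.322516847500841 q [-0.152  0.721  0.784  1.81  -0.645  0.888  0.704]
```

Request:
move_arm(targets="-1 0 0 0 0 4 0; -1 0 0 0 0 4 0; -1 0 0 0 0 4 0; -1 0 0 0 0 4 0; -1 0 0 0 0 0 0")

```text
clock: 20.7
eef_pos: [531.7, -210.5, 135.1]
tool_rot: [-3.138, -0.28, 1.331]
force: [-0.4, -0.4, -1.1]
width: 11.3
gripper_force: 58.9
```

```bash
python3 - <<'E'
from goal import *
s=read_state(); print(s['eef_pos'],np.degrees(s['tool_rot'])); show(60)
E
```

```text
[ 531.72596045 -210.46182149  135.05371152] [-179.7843168   -16.06389355   76.26395755]
clk 20.7 to go cm [-0.92  0.83  5.12] turn [-16.54 -15.89  -2.74] | underside rel face x,y,n 13.9 -12.3 109.9 F [-0.6 -0.4 -1. ] M [-0.46  0.15  0.02] w 11.261522140629905 q [ 0.134  0.728  0.621  1.758 -0.776  1.048  0.909]
```

Request:
move_arm(targets="-1 0 0 0 0 -6 0; -1 0 0 0 0 -6 0; -1 0 0 0 0 -6 0; -1 0 0 0 0 -6 0; -1 0 0 0 0 -6 0")

```text
clock: 21.12
eef_pos: [534.7, -204.4, 136.7]
tool_rot: [3.141, 0.246, 1.341]
force: [-0.5, 1.1, -2.5]
width: 11.6
gripper_force: 58.9
```

```bash
python3 - <<'E'
from goal import *
s=read_state(); print(s['eef_pos'],np.degrees(s['tool_rot'])); show(60)
E
```

```text
[ 534.66046963 -204.40652366  136.6709555 ] [179.95723037  14.09855392  76.81662491]
clk 21.1167 to go cm [1.18 0.66 5.21] turn [-16.36  13.99   2.12] | underside rel face x,y,n 15.8 7.4 111.3 F [-1.4  1.  -2.2] M [ 0.38 -0.05  0.03] w 11.57821417412565 q [-0.389  0.793  0.927  1.842 -0.523  0.789  0.502]
```

The joint sums (q2+q4+q6 = π with the tool down) and the reversed joint 1 match Kinova Gen3 geometry. I'll check an FK model against recorded states so I can plan the redundant motion.

```bash
cat > fk.py <<'E'
import numpy as np
from scipy.spatial.transform import Rotation as Ro
X=[((0,0,156.43),(np.pi,0,0)),((0,5.375,-128.38),(np.pi/2,0,0)),((0,-210.38,-6.375),(-np.pi/2,0,0)),((0,6.375,-210.38),(np.pi/2,0,0)),((0,-208.43,-6.375),(-np.pi/2,0,0)),((0,.175,-105.93),(np.pi/2,0,0)),((0,-105.93,-.175),(-np.pi/2,0,0)),((0,0,-61.525),(np.pi,0,0))]
XR=[(np.array(t,float),Ro.from_euler('xyz',r).as_matrix()) for t,r in X]
TOOL=0.; ZOFF=0.; YAW=0.
def fk(q,jac=False):
    p=np.array([0,0,ZOFF]);R=np.eye(3); A=[]
    for i,(t,r) in enumerate(XR):
        p=p+R@t; R=R@r
        if i<7:
            A.append((p.copy(),R[:,2].copy())); c,s=np.cos(q[i]),np.sin(q[i]); R=R@np.array([[c,-s,0],[s,c,0],[0,0,1]])
    p=p+R@[0,0,TOOL]; R=R@Ro.from_euler('z',YAW).as_matrix()
    if not jac: return p,R
    J=np.array([np.r_[np.cross(a,p-o),a*1] for o,a in A]).T
    return p,R,J
E
python3 - <<'E'
from fk import *
D=[([-1.33779531,.62923902,.03844854,1.51824825,-.02701082,.99629591,-.02001148],[191.1,620.6,196.9],None),
([-.59481444,.8781465,.29362425,1.70537843,-.395139,.61700916,-.16201514],[589.47,233.51,1.66],None),
([-.16547137,.77962359,.16322025,2.08360472,-.38714752,.30942649,.23650704],[498.57,.63,-12.14],None),
([.2500133,.64272775,.15196345,1.96135203,-.38118962,.39250225,.62352342],[558.35,-213.9,82.2],[169.54,-.09,85.28]),
([-.389,.793,.927,1.842,-.523,.789,.502],[534.66,-204.4,136.67],[179.96,14.1,76.82])]
for q,p,e in D:
    P,R=fk(q); d=R.T@(np.array(p)-P); print(P.round(1),'resid tool',d.round(1),'eul',Ro.from_matrix(R).as_euler('xyz',degrees=True).round(1),e)
E
```

```text
[153.7 488.  286.5] resid tool [-137.9    3.3   89.4] eul [-1.800e+02 -1.000e-01 -1.071e+02] None
[461.  173.8 132.5] resid tool [-122.9   70.5  130.8] eul [-180.    -0.   175.1] None
[383.7  -5.9 118.3] resid tool [-114.2   16.2  130.2] eul [180.   -0.2 175.1] None
[ 409.4 -169.9  190. ] resid tool [-130.   -31.7  133.6] eul [179.9  10.5 175.3] [169.54, -0.09, 85.28]
[ 423.  -145.4  236.4] resid tool [-122.1   -6.7  104.5] eul [-165.9    0.   166.8] [179.96, 14.1, 76.82]
```

```bash
cat > fit.py <<'E'
from fk import XR,Ro
import numpy as np
D=[([-1.33779531,.62923902,.03844854,1.51824825,-.02701082,.99629591,-.02001148],[191.136,620.632,196.897]),
([-.59481444,.8781465,.29362425,1.70537843,-.395139,.61700916,-.16201514],[589.47,233.51,1.66]),
([-.58805367,.90076234,.28288642,1.7067768,-.40261155,.59248366,-.15572405],[589.78,233.39,-13.67]),
([-.16547137,.77962359,.16322025,2.08360472,-.38714752,.30942649,.23650704],[498.57,.63,-12.14]),
([.2500133,.64272775,.15196345,1.96135203,-.38118962,.39250225,.62352342],[558.35,-213.9,82.2]),
([-.62781707,.81212604,.35211897,1.6890187,-.39328773,.71532036,-.16651831],[588.12,232.73,51.89]),
([-.389,.793,.927,1.842,-.523,.789,.502],[534.66,-204.4,136.67])]
def frames(q):
    R=np.eye(3);F=[R]
    for i,(t,r) in enumerate(XR):
        R=R@r
        if i<7:
            c,s=np.cos(q[i]),np.sin(q[i]); R=R@np.array([[c,-s,0],[s,c,0],[0,0,1]])
        F.append(R)
    return F
# columns: base z; J3 along -y of F2 (upper arm), x offset; J5 along -y of F4, x offset; J7.. along z of F8, x,y
def cols(q):
    F=frames(q); return np.c_[[0,0,1],-F[2][:,1],F[1][:,0],-F[4][:,1],F[3][:,0],F[5][:,0],F[8][:,2],F[7][:,0]]
A=np.vstack([cols(q) for q,_ in D]); b=np.hstack([p for _,p in D])
if __name__=='__main__':
    for keep in([0,1,3,6],[0,1,2,3,4,5,6],list(range(8))):
        x,*_=np.linalg.lstsq(A[:,keep],b,rcond=None); print(keep,x.round(1),'res',(A[:,keep]@x-b).round(1))
E
python3 fit.py
```

```text
[0, 1, 3, 6] [343.4 521.2 431.1 322.4] res [-21.   24.8  10.5  -8.6  10.2   0.5 -10.1   9.8   0.5 -14.7  18.6  -7.3
  -1.9  20.1  -6.3  -2.7  10.5   1.    2.9  -3.5   1. ]
[0, 1, 2, 3, 4, 5, 6] [279.7 509.2 -15.  370.7  41.7 -37.9 292.4] res [-25.    7.    7.3  -4.8   0.6  -0.4  -5.5   0.3  -0.7   9.2   7.3  -9.3
  -2.3   5.   -3.8  -2.3  -0.    1.2   3.4  -2.4   5.7]
[0, 1, 2, 3, 4, 5, 6, 7] [283.2 514.2 -18.4 373.7  28.5 -37.1 305.5  -8.8] res [-24.9   6.6   7.3  -3.5  -1.2   0.1  -4.   -1.4  -0.1   8.7   7.1  -9.2
  -0.5   8.4  -2.7  -1.7  -1.9   1.3   3.2  -1.4   3.3]
```

```bash
python3 - <<'E'
from fit import *
def c2(q):
    F=frames(q); return np.c_[[0,0,1],-F[2][:,1],-F[4][:,1],F[8][:,2],F[2][:,2],F[4][:,2],F[6][:,2],[1,0,0],[0,1,0]]
A=np.vstack([c2(q) for q,_ in D])
for keep in([0,1,2,3,4],[0,1,2,3,5],[0,1,2,3,4,5],[0,1,2,3,4,6],[0,1,2,3,7,8],[0,1,2,3,4,7,8]):
    x,*_=np.linalg.lstsq(A[:,keep],b,rcond=None); print(keep,x.round(1),'rms',np.sqrt(((A[:,keep]@x-b)**2).mean()).round(2))
E
```

```text
[0, 1, 2, 3, 4] [343.1 553.7 382.5 382.8 -26.6] rms 2.42
[0, 1, 2, 3, 5] [330.8 560.6 384.7 379.5 -27.5] rms 1.73
[0, 1, 2, 3, 4, 5] [335.7 558.9 382.2 382.9 -11.5 -16.5] rms 0.03
[0, 1, 2, 3, 4, 6] [341.8 564.4 380.  391.3 -16.3 -13.1] rms 1.24
[0, 1, 2, 3, 7, 8] [305.8 532.2 409.4 309.2  12.1 -16.9] rms 5.06
[0, 1, 2, 3, 4, 7, 8] [349.3 555.3 379.7 392.4 -29.9  -1.3   2.8] rms 2.35
```

FK now fits to 0.03 mm. Next, simulate the differential IK, test its policy against logged moves, and find which goal configurations exist.

```bash
cat > sim.py <<'E'
from fit import frames
import numpy as np
from scipy.spatial.transform import Rotation as Ro
from scipy.optimize import least_squares
LO=np.array([-3.06,-.37,-1.25,.18,-1.1,.23,-2.94]);HI=np.array([3.06,2.12,1.32,2.47,4.24,1.98,2.94])
Z=Ro.from_euler('z',-90,degrees=True).as_matrix()
def fk(q):
    F=frames(q); p=335.7*np.array([0,0,1])-558.9*F[2][:,1]-382.2*F[4][:,1]+382.9*F[8][:,2]-11.5*F[2][:,2]-16.5*F[4][:,2]
    return p,F[8]@Z
def err(q,p,R):
    P,Q=fk(q); return np.r_[(np.array(p)-P)/1000,Ro.from_matrix(R@Q.T).as_rotvec()]
def jac(q):
    P,Q=fk(q);J=np.zeros((6,7))
    for i in range(7):
        d=np.array(q,float);d[i]+=1e-6; p,r=fk(d); J[:,i]=np.r_[(p-P)/1e3,Ro.from_matrix(r@Q.T).as_rotvec()]/1e-6
    return J
def ik(q0,p,R,bias=0,q_ref=None,n=25):
    q=np.array(q0,float)
    for _ in range(n):
        J=jac(q);Jp=np.linalg.pinv(J); dq=Jp@err(q,p,R)
        if q_ref is not None: dq=dq+(np.eye(7)-Jp@J)@((q_ref-q)*bias)
        q=q+dq
    return q
E
python3 - <<'E'
from sim import *
from goal import tcp,G
q0=np.array([-1.33779531,.62923902,.03844854,1.51824825,-.02701082,.99629591,-.02001148])
P0,R0=fk(q0); print(P0,Ro.from_matrix(R0).as_euler('xyz',degrees=True))
P1=np.array([594.7,222.1,167.3]); y0,y1=162.9,84.1
q=q0.copy()
for k in range(1,31):
    a=k/30; q=ik(q,P0+a*(P1-P0),Ro.from_euler('xyz',[180,0,y0+a*(y1-y0)],degrees=True).as_matrix(),n=2)
print('minnorm',q.round(3),'obs [-0.646 0.668 0.405 1.607 -0.299 0.926 -0.242]')
# goal solutions by redundancy
Rg=G.as_matrix(); rng=np.random.default_rng(0)
for h in(0,60):
    S=[]
    for _ in range(150):
        x0=rng.uniform(np.maximum(LO,[-1.5]*7),np.minimum(HI,[1.5,1.5,1.3,2.4,4.2,1.5,2.9]))
        r=least_squares(lambda q:np.r_[err(q,tcp(h),Rg)*100],x0,bounds=(LO+.02,HI-.02))
        if r.cost<1e-8: S.append(r.x)
    S=np.array(S); print(h,len(S)); 
    if len(S): print(S[np.argsort(S[:,2])][::max(1,len(S)//12)].round(2))
E
```

```text
[191.07601626 620.58694889 196.80112011] [ 1.79904166e+02 -4.99683848e-04 -1.71211815e+01]
minnorm [-0.138  0.671 -0.446  1.586  0.333  0.961  2.347] obs [-0.646 0.668 0.405 1.607 -0.299 0.926 -0.242]Traceback (most recent call last):
  File "<stdin>", line 16, in <module>
    return func(*args, **kwargs)
    raise ValueError("Initial guess is outside of provided bounds")
ValueError: Initial guess is outside of provided bounds
```

```bash
sed -i "s/'z',-90/'z',90/" sim.py; cat > pol.py <<'E'
from sim import *
from goal import tcp,G
q0=np.array([-1.33779531,.62923902,.03844854,1.51824825,-.02701082,.99629591,-.02001148])
def path(q,P1,R1,N=30,**k):
    P0,R0=fk(q); w=(Ro.from_matrix(R0).inv()*Ro.from_matrix(R1)).as_rotvec()
    for i in range(1,N+1):
        a=i/N; q=ik(q,P0+a*(np.array(P1)-P0),R0@Ro.from_rotvec(a*w).as_matrix(),n=2,**k)
    return q
E
python3 - <<'E'
from pol import *
dn=lambda y:Ro.from_euler('xyz',[180,0,y],degrees=True).as_matrix()
q=path(q0,[594.7,222.1,167.3],dn(84.1)); print('minnorm',q.round(3),'obs [-0.646 0.668 0.405 1.607 -0.299 0.926 -0.242]')
qa=np.array([-.16547137,.77962359,.16322025,2.08360472,-.38714752,.30942649,.23650704])
print('qa fk',fk(qa)[0])
# (498,0,-12)->(537,0,-36)->(540,-1,86)->(546.6,-200.9,117.5)
q=path(qa,[537,0,-36],dn(85.1)); q=path(q,[540,-1,86],dn(85.1)); q=path(q,[546.6,-200.9,117.5],dn(85.08)); print('minnorm',q.round(3),'obs [0.121 0.650 0.290 1.793 -0.261 0.739 0.464]')
q=np.array([.12118,.64967,.28996,1.79315,-.26102,.73909,.46391]); q=path(q,[549.37,-281.9,118.2],dn(85.08)); print(q.round(3),'obs [0.257 0.691 0.283 1.694 -0.253 0.794 0.571]')
q=np.array([-.152,.721,.784,1.81,-.645,.888,.704]); print(path(q,[531.73,-210.46,135.05],Ro.from_euler('xyz',[-179.78,-16.06,76.26],degrees=True).as_matrix()).round(3),'obs [0.134 0.728 0.621 1.758 -0.776 1.048 0.909]')
Rg=G.as_matrix(); rng=np.random.default_rng(0)
for h in(0,60):
    S=[]
    for _ in range(120):
        x0=np.clip(rng.uniform(LO,HI),LO+.05,HI-.05)
        r=least_squares(lambda q:err(q,tcp(h),Rg)*100,x0,bounds=(LO+.02,HI-.02))
        if r.cost<1e-6: S.append(r.x)
    S=np.array(S); print(h,len(S)); 
    if len(S): print(S[np.argsort(S[:,4])][::max(1,len(S)//12)].round(2))
E
```

```text
minnorm [-0.636  0.669  0.398  1.603 -0.304  0.932 -0.236] obs [-0.646 0.668 0.405 1.607 -0.299 0.926 -0.242]
qa fk [498.57548375   0.63685348 -12.21191958]
minnorm [ 0.123  0.648  0.286  1.796 -0.257  0.734  0.46 ] obs [0.121 0.650 0.290 1.793 -0.261 0.739 0.464]
[ 0.257  0.69   0.283  1.695 -0.252  0.792  0.57 ] obs [0.257 0.691 0.283 1.694 -0.253 0.794 0.571]
[ 0.13   0.729  0.626  1.759 -0.78   1.05   0.912] obs [0.134 0.728 0.621 1.758 -0.776 1.048 0.909]
0 52
[[ 0.61  0.75 -0.41  2.1   1.41  0.25 -1.26]
 [ 0.61  0.75 -0.41  2.1   1.41  0.25 -1.26]
 [ 0.61  0.75 -0.41  2.1   1.41  0.25 -1.26]
 [ 0.61  0.75 -0.42  2.1   1.41  0.25 -1.26]
 [ 0.62  0.75 -0.42  2.1   1.41  0.26 -1.26]
 [ 0.63  0.76 -0.44  2.1   1.42  0.27 -1.26]
 [ 0.65  0.76 -0.47  2.1   1.43  0.29 -1.27]
 [ 0.71  0.79 -0.58  2.09  1.46  0.37 -1.29]
 [ 0.75  0.8  -0.64  2.09  1.48  0.41 -1.29]
 [ 0.78  0.82 -0.69  2.09  1.49  0.45 -1.3 ]
 [ 0.81  0.84 -0.74  2.09  1.5   0.49 -1.3 ]
 [ 0.88  0.88 -0.86  2.09  1.52  0.59 -1.3 ]
 [ 0.95  0.95 -1.    2.09  1.55  0.72 -1.3 ]]
60 64
[[ 0.11  0.62  0.34  2.13 -1.08  0.26  1.16]
 [ 0.11  0.62  0.33  2.13 -1.07  0.26  1.15]
 [ 0.12  0.62  0.32  2.13 -1.06  0.25  1.14]
 [ 0.12  0.62  0.32  2.13 -1.05  0.25  1.13]
 [ 0.61  0.62 -0.39  2.11  0.93  0.25 -0.81]
 [ 0.61  0.62 -0.4   2.11  0.94  0.25 -0.81]
 [ 0.63  0.62 -0.42  2.11  0.97  0.27 -0.84]
 [ 0.64  0.63 -0.44  2.11  1.    0.28 -0.87]
 [ 0.67  0.64 -0.48  2.11  1.04  0.3  -0.91]
 [ 0.76  0.67 -0.62  2.11  1.17  0.38 -1.02]
 [ 0.84  0.7  -0.75  2.11  1.25  0.47 -1.08]
 [ 0.99  0.83 -1.05  2.1   1.37  0.7  -1.18]
 [ 1.06  0.92 -1.2   2.1   1.42  0.85 -1.2 ]]
```

Min-norm differential IK reproduces the log, and the goal exists at q5≈+1.45, q3≈−0.6. I'll search a few high waypoints that lead there, allowing a half turn of the slide.

```bash
cat > search.py <<'E'
from pol import *
from h import read_state
import time
q=np.array(read_state()['qpos']); rng=np.random.default_rng(1); Rg=G.as_matrix()
# analytic quick ik: coarse steps
def seg(q,P1,R1,N):
    P0,R0=fk(q); w=(Ro.from_matrix(R0).inv()*Ro.from_matrix(R1)).as_rotvec(); lo=9
    for i in range(1,N+1):
        a=i/N; p,R=P0+a*(P1-P0),R0@Ro.from_rotvec(a*w).as_matrix()
        dq=np.linalg.pinv(jac(q))@err(q,p,R); q=q+dq
        lo=min(lo,(q-LO).min(),(HI-q).min())
        if lo<.03: return q,lo
    return q,lo
best=[];t0=time.time()
while time.time()-t0<420:
    wps=[];qq=q.copy();ok=True
    for _ in range(rng.integers(1,3)):
        P=rng.uniform([450,-350,170],[680,150,300]); lean=rng.uniform(-35,35,2); yaw=rng.uniform(-180,180)
        R=Ro.from_euler('z',yaw,degrees=True)*Ro.from_euler('x',180,degrees=True)
        R=Ro.from_euler('xy',lean,degrees=True)*R
        wps.append((P,R)); qq,l=seg(qq,P,R.as_matrix(),14)
        if l<.05: ok=False;break
    if not ok: continue
    for flip in(0,180):
        Rf=Rg@Ro.from_euler('z',flip,degrees=True).as_matrix()
        q2,l=seg(qq,tcp(70),Rf,14)
        if l<.03: continue
        q3,l=seg(q2,tcp(0),Rf,8)
        if l<.03: continue
        best.append((l,flip,[(P.round(),R.as_euler('xyz',degrees=True).round()) for P,R in wps],q2,q3)); print('hit',round(l,3),flip,best[-1][2],q3.round(2),flush=True)
    if len(best)>6: break
E
python3 search.py
```

```text
(no output)
```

No plain loop works. Turning joint 7 against its limit while asking for a half turn should force the elbow over, because the lower-q3 branch needs less q7. I'll simulate that with bounded steps.

```bash
cat > bsim.py <<'E'
from pol import *
from h import read_state
from scipy.optimize import lsq_linear
def bstep(q,p,R,lam=.02):
    J=jac(q); A=np.vstack([J*np.r_[3,3,3,1,1,1][:,None],lam*np.eye(7)]); b=np.r_[err(q,p,R)*np.r_[3,3,3,1,1,1],np.zeros(7)]
    lo=np.maximum(LO+.003-q,-.2);hi=np.minimum(HI-.003-q,.2); lo=np.minimum(lo,hi-1e-6)
    return q+lsq_linear(A,b,(lo,hi)).x
def bseg(q,P1,R1,N,verb=0):
    P0,R0=fk(q); w=(Ro.from_matrix(R0).inv()*Ro.from_matrix(R1)).as_rotvec()
    return bturn(q,np.array(P1)-P0,w,N,verb)
def bturn(q,dP,w,N,verb=0):
    P0,R0=fk(q)
    for i in range(1,N+1):
        a=i/N; p,R=P0+a*dP,R0@Ro.from_rotvec(a*w).as_matrix()
        for _ in range(2): q=bstep(q,p,R)
        if verb and i%verb==0: print('   ',i,q.round(2),'err mm/deg',(np.linalg.norm(err(q,p,R)[:3])*1e3).round(1),np.degrees(np.linalg.norm(err(q,p,R)[3:])).round(1))
    return q
E
python3 - <<'E'
from bsim import *
q=np.array(read_state()['qpos']); print('now',q.round(2)); J=jac(q); print('q7 axis on tool z',fk(q)[1].T@J[3:,6])
sg=np.sign((fk(q)[1].T@J[3:,6])[2])
Rg=G.as_matrix()
for P in([560,-200,160],[620,-150,200]):
    v=Ro.from_euler('xyz',[180,0,76.7],degrees=True).as_matrix()
    q1=bseg(q,P,v,6); print('vertical',q1.round(2))
    q2=bturn(q1,np.zeros(3),np.array([0,0,sg*np.pi]),30,6)
    q3=bseg(q2,tcp(70),Rg@np.diag([-1,-1,1]),12,6); q4=bseg(q3,tcp(0),Rg@np.diag([-1,-1,1]),10,5)
E
```

```text
now [-0.39  0.79  0.93  1.84 -0.52  0.79  0.5 ]
q7 axis on tool z [ 6.77021775e-13 -6.22067201e-12 -1.00000000e+00]
vertical [-0.17  0.72  0.79  1.73 -0.61  0.96  0.64]
    6 [-0.08  0.67  0.62  1.73 -0.48  0.9   1.14] err mm/deg 0.0 0.0
    12 [ 0.02  0.63  0.44  1.73 -0.34  0.86  1.63] err mm/deg 0.0 0.0
    18 [ 0.13  0.6   0.26  1.72 -0.2   0.84  2.13] err mm/deg 0.0 0.0
    24 [ 0.25  0.59  0.08  1.72 -0.06  0.83  2.63] err mm/deg 0.0 0.0
    30 [ 0.54  0.62 -0.39  1.71  0.29  0.87  2.94] err mm/deg 0.0 0.0
    6 [ 0.55  0.58 -0.35  1.92  0.36  0.55  2.88] err mm/deg 0.0 0.0
    12 [ 0.57  0.59 -0.33  2.11  0.76  0.23  2.5 ] err mm/deg 0.7 0.1
    5 [ 0.6   0.67 -0.38  2.11  1.12  0.23  2.16] err mm/deg 0.0 0.0
    10 [ 0.59  0.75 -0.39  2.1   1.4   0.23  1.89] err mm/deg 0.0 0.0
vertical [-0.26  0.74  0.84  1.57 -0.6   1.1   0.49]
    6 [-0.18  0.69  0.67  1.56 -0.47  1.05  1.  ] err mm/deg 0.0 0.0
    12 [-0.09  0.65  0.49  1.56 -0.35  1.02  1.52] err mm/deg 0.0 0.0
    18 [ 0.01  0.63  0.32  1.56 -0.22  0.99  2.04] err mm/deg 0.0 0.0
    24 [ 0.11  0.61  0.14  1.55 -0.1   0.98  2.56] err mm/deg 0.0 0.0
    30 [ 0.36  0.62 -0.28  1.54  0.19  1.    2.94] err mm/deg 0.0 0.0
    6 [ 0.43  0.57 -0.26  1.85  0.25  0.61  2.93] err mm/deg 0.0 0.0
    12 [ 0.57  0.59 -0.33  2.11  0.73  0.23  2.54] err mm/deg 2.7 0.2
    5 [ 0.6   0.67 -0.38  2.11  1.1   0.23  2.17] err mm/deg 0.0 0.0
    10 [ 0.59  0.75 -0.39  2.1   1.4   0.23  1.89] err mm/deg 0.0 0.0
```

Simulation confirms it: turning −180° about tool z forces q5 positive, and the goal becomes reachable. Executing, with some over-turn.

Request:
move_arm(targets="-1 0 1 -1 0 7 0; -1 0 1 -1.5 0 7 0; -1 0 0.5 0 0 0 -3; -1 0 0 0 0 0 -6; -1 0 0 0 0 0 -7")

```text
clock: 21.53
eef_pos: [559.4, -206.7, 160.2]
tool_rot: [-3.14, -0.002, 1.624]
force: [0.7, 0.6, -0.7]
width: 11.3
gripper_force: 58.9
```

Request:
move_arm(targets="-1 0 0 0 0 0 -7; -1 0 0 0 0 0 -7; -1 0 0 0 0 0 -7; -1 0 0 0 0 0 -7; -1 0 0 0 0 0 -7")

```text
clock: 21.95
eef_pos: [559.2, -205.8, 159.9]
tool_rot: [-3.141, -0.003, 2.237]
force: [-0.2, 0.6, -1.1]
width: 11.1
gripper_force: 58.9
```

Request:
move_arm(targets="-1 0 0 0 0 0 -7; -1 0 0 0 0 0 -7; -1 0 0 0 0 0 -7; -1 0 0 0 0 0 -7; -1 0 0 0 0 0 -7")

```text
clock: 22.37
eef_pos: [559.2, -205.8, 159.9]
tool_rot: [3.14, -0.003, 2.848]
force: [0.0, -0.2, -0.1]
width: 11.2
gripper_force: 58.9
```

Request:
move_arm(targets="-1 0 0 0 0 0 -7; -1 0 0 0 0 0 -7; -1 0 0 0 0 0 -7; -1 0 0 0 0 0 -7; -1 0 0 0 0 0 -7")

```text
clock: 22.78
eef_pos: [559.2, -205.9, 159.9]
tool_rot: [3.139, -0.001, -2.825]
force: [0.1, 0.1, -0.4]
width: 10.8
gripper_force: 58.9
```

```bash
python3 - <<'E'
from goal import *
s=read_state(); print(s['clock'],s['eef_pos'],np.degrees(s['tool_rot']),np.round(s['qpos'],3),s['width'])
E
```

```text
22.7833 [ 559.17440263 -205.8994559   159.88957125] [ 1.79830012e+02 -8.38130922e-02 -1.61833001e+02] [ 0.189  0.601  0.187  1.715 -0.143  0.841  2.327] 10.793461945772798
```

Request:
move_arm(targets="-1 0 0 0 0 0 -7; -1 0 0 0 0 0 -7; -1 0 0 0 0 0 -7; -1 0 0 0 0 0 -7; -1 0 0 0 0 0 -5")

```text
clock: 23.2
eef_pos: [559.2, -206.0, 159.9]
tool_rot: [3.138, 0.001, -2.249]
force: [-0.5, -0.7, -0.8]
width: 11.4
gripper_force: 58.9
```

Request:
move_arm(targets="-1 0 0 0 0 0 -5; -1 0 0 0 0 0 -5; -1 0 0 0 0 0 -5; -1 0 0 0 0 0 -5; -1 0 0 0 0 0 -5")

```text
clock: 23.62
eef_pos: [559.5, -205.9, 160.2]
tool_rot: [3.14, 0.001, -1.814]
force: [-0.2, 0.9, -1.5]
width: 11.1
gripper_force: 58.9
```

Request:
move_arm(targets="-1 0 0 0 0 0 -5; -1 0 0 0 0 0 -5; -1 0 0 0 0 0 -5; -1 0 0 0 0 0 -3; -1 0 0 0 0 0 0")

```text
clock: 24.03
eef_pos: [558.8, -206.5, 159.1]
tool_rot: [3.139, 0.005, -1.504]
force: [0.7, 0.2, 0.5]
width: 11.5
gripper_force: 58.9
```

```bash
python3 - <<'E'
from goal import *
s=read_state(); print(s['clock'],s['eef_pos'],np.degrees(s['tool_rot']),np.round(s['qpos'],3),s['width'])
E
```

```text
24.0333 [ 558.82119079 -206.51730146  159.08514298] [179.87037692   0.29435546 -86.17853346] [ 0.823  0.738 -0.875  1.696  0.643  1.025  2.934] 11.469888151465161
```

The elbow is over: q3 = −0.88, q5 = +0.64. Now to the tilted standoff with the half-turned grip.

```bash
sed -i 's/np.c_\[yh,xh,-n\]/np.c_[-yh,-xh,-n]/' goal.py; python3 - <<'E'
from goal import *
from bsim import bseg
show(60); rows(tcp(60),G,8,-1)
q=np.array(read_state()['qpos']); q=bseg(q,tcp(60),G.as_matrix(),8,4); bseg(q,tcp(0),G.as_matrix(),8,4)
E
```

```text
clk 24.0333 to go cm [-0.02  1.78  7.59] turn [16.55  2.73 16.94] | underside rel face x,y,n 45.5 4.6 126.7 F [0.8 0.3 0.3] M [-0.02 -0.03 -0.  ] w 11.469888151465161 q [ 0.823  0.738 -0.875  1.696  0.643  1.025  2.934]
-1 -0.0 0.22 0.95 2.07 0.34 2.12; -1 0.0 0.26 0.94 2.07 0.34 2.12; -1 0.01 0.29 0.93 2.07 0.34 2.12; -1 0.01 0.32 0.92 2.07 0.34 2.12; -1 0.02 0.36 0.91 2.07 0.34 2.12
-1 0.03 0.39 0.89 2.07 0.34 2.12; -1 0.04 0.42 0.88 2.07 0.34 2.12; -1 0.05 0.45 0.86 2.07 0.34 2.12; 
    4 [ 0.83  0.69 -0.78  1.91  0.75  0.7   2.68] err mm/deg 0.0 0.0
    8 [ 0.66  0.63 -0.48  2.11  1.04  0.3   2.24] err mm/deg 0.1 0.0
    4 [ 0.6   0.68 -0.39  2.11  1.16  0.23  2.12] err mm/deg 0.0 0.0
    8 [ 0.59  0.75 -0.39  2.1   1.4   0.23  1.89] err mm/deg 0.0 0.0
```

Request:
move_arm(targets="-1 0 0.2 0.9 2.1 0.3 2.1; -1 0 0.3 0.9 2.1 0.3 2.1; -1 0 0.3 0.9 2.1 0.3 2.1; -1 0 0.3 0.9 2.1 0.3 2.1; -1 0 0.4 0.9 2.1 0.3 2.1")

```text
clock: 24.45
eef_pos: [547.1, -206.7, 113.6]
tool_rot: [-2.958, -0.006, -1.693]
force: [0.1, 0.1, -0.7]
width: 11.0
gripper_force: 59.0
```

Request:
move_arm(targets="-1 0 0.4 0.9 2.1 0.3 2.1; -1 0 0.4 0.9 2.1 0.3 2.1; -1 0 0.4 0.9 2 0.4 2.1; -1 0 0 0 0 0 0; -1 0 0 0 0 0 0")

```text
clock: 24.87
eef_pos: [540.9, -205.6, 85.0]
tool_rot: [-2.853, 0.0, -1.798]
force: [0.8, -0.6, -0.3]
width: 11.3
gripper_force: 59.0
```

```bash
python3 - <<'E'
from goal import *
show(20)
# check slide seen by scene camera vs expected position of stem top
E
```

```text
clk 24.8667 to go cm [0.16 0.03 4.18] turn [-0.04  0.09  0.24] | underside rel face x,y,n 0.2 1.5 61.8 F [ 0.8 -0.4 -0.6] M [0.05 0.33 0.  ] w 11.32661443261486 q [ 0.662  0.63  -0.477  2.114  1.032  0.294  2.247]
```

```bash
python3 - <<'E'
from goal import *
w=V('wrist'); s=read_state(); Q=Ro.from_euler('xyz',s['tool_rot'])
P=lambda x,y,z:w.pix(np.array(s['eef_pos'])+Q.apply([x,y,z]))
g=cv2.cvtColor(w.im,cv2.COLOR_RGB2GRAY).astype(int)
z=-L-3
print('corners',P(38,20,z),P(38,-20,z),'backing end',P(30,17,-L-5),P(30,-17,-L-5), 'side at x=25',P(25,20,z),P(25,-20,z))
for y in(-15,-5,5,15):
    u=P(38,y,z); x,r=u.round().astype(int); print('end',y,u.round(1),g[r-9:r+14,x])
for xx in(35,25):
  for sg in(20,-20):
    u=P(xx,sg,z); x,r=u.round().astype(int); print('side',xx,sg,u.round(1),g[r,x-10:x+11])
E
```

```text
corners [363.00353878 225.26922485] [272.32317975 225.29535567] backing end [356.12770547 243.94518274] [279.23227478 243.97310518] side at x=25 [362.00718917 253.29446026] [273.49187348 253.32992481]
end -15 [283.7 225.3] [191 191 191 190 189 187 180 181 208 219 220 220 220 220 220 220 220 221
 223 227 229 229 229]
end -5 [306.3 225.3] [193 193 193 193 193 190 182 183 208 219 221 221 221 221 221 221 221 221
 221 221 221 221 221]
end 5 [329.  225.3] [188 188 188 188 187 185 178 180 206 218 220 220 220 219 220 219 219 220
 220 219 219 220 219]
end 15 [351.7 225.3] [186 168 133 116 114 113 119 143 175 189 190 191 191 190 191 191 191 191
 191 191 191 190 191]
side 35 20 [362.8 231.9] [190 191 191 190 191 191 191 190 190 190 190 187 179 154 126 116 115 114
 114 114 114]
side 35 -20 [272.6 231.9] [170 169 174 192 212 219 221 220 217 218 218 217 213 208 214 220 222 222
 222 221 221]
side 25 20 [362.  253.3] [186 189 189 190 191 189 180 170 183 189 189 188 183 162 128 115 116 116
 119 123 127]
side 25 -20 [273.5 253.3] [170 169 168 172 189 209 218 219 220 219 220 221 221 221 222 226 228 229
 229 229 222]
```

```bash
python3 - <<'E'
from goal import *
np.save('f0.npy',V('wrist').im)
E
```

Request:
move_arm(targets="-1 0.15 0 0.8 0 0 0.2; -1 0 0 1 0 0 0; -1 0 0 1 0 0 0; -1 0 0 0.8 0 0 0; -1 0 0 0.3 0 0 0")

```text
clock: 25.38
eef_pos: [553.2, -210.3, 47.2]
tool_rot: [-2.851, 0.005, -1.804]
force: [-0.2, -0.9, -1.3]
width: 11.2
gripper_force: 58.9
```

Request:
move_arm(targets="-1 0 0 0 0 0 0; -1 0 0 0 0 0 0")

```text
clock: 25.55
eef_pos: [552.4, -210.3, 47.8]
tool_rot: [-2.851, 0.004, -1.804]
force: [0.1, 1.0, -0.5]
width: 11.4
gripper_force: 58.9
```

```bash
python3 - <<'E'
from goal import *
show(5)
w=V('wrist'); f=np.load('f0.npy').astype(int); np.save('f1.npy',w.im)
for nm,im in(('f0',f),('f1',w.im.astype(int))):
    g=im.mean(2).astype(int); print(nm)
    for r in(215,220,222,224,228,232,236,240,246,252): print(r,g[r,256:386:4])
E
```

```text
clk 25.55 to go cm [-0.04  0.14  1.76] turn [-0.16  0.2  -0.15] | underside rel face x,y,n 1.3 -0.5 22.6 F [-0.3  1.  -0.5] M [ 0.05  0.38 -0.03] w 11.394614767209715 q [ 0.628  0.706 -0.429  2.105  1.262  0.252  2.025]
f0
215 [166 167 166 168 188 187 188 188 189 193 192 185 194 192 186 188 188 189
 187 185 189 184 183 183 186 186 186 187 181 188 186  97  75]
220 [167 167 167 167 187 187 187 188 188 191 191 185 193 192 186 189 187 189
 186 185 187 111 110 110 134 127 112 113 110 118 128  80  76]
222 [167 167 167 166 176 186 177 178 179 180 181 176 183 181 176 178 177 179
 177 176 178 120 116 117 118 117 115 115 110 115 112  78  76]
224 [166 167 167 167 182 192 206 206 207 208 207 204 208 207 205 206 206 205
 205 205 205 175 173 173 173 174 172 171 110 115 112  78  75]
228 [166 167 168 169 197 196 219 220 219 220 221 219 221 221 219 219 219 219
 219 218 216 193 188 189 189 188 188 187 111 114 112  78  76]
232 [166 167 167 169 218 221 223 220 220 220 220 219 221 221 219 219 219 219
 218 218 218 189 188 188 189 188 188 187 111 114 112  94  92]
236 [167 167 167 169 218 220 228 228 223 22
[... 1205 characters left out ...]
 149]
232 [174 188 186 189 186 198 221 222 222 220 220 222 205 190 191 191 191 190
 191 189 191 190 189 189 189 189 189 188 113 114 109 115 152]
236 [172 189 186 189 186 195 220 221 222 220 220 222 219 191 191 191 191 190
 190 190 191 189 189 188 189 189 189 188 112 114 109 118 186]
240 [167 188 186 188 186 189 221 218 218 217 217 219 188 174 175 174 174 175
 174 173 175 178 178 178 177 178 189 188 112 112 108 115 182]
246 [162 185 185 187 185 186 221 197 193 188 188 185 187 185 184 184 191 186
 185 188 186 182 185 183 186 190 173 186 112 112 109 114 146]
252 [168 186 186 187 185 190 220 198 193 188 187 184 188 185 184 184 191 186
 185 188 185 182 184 183 186 189 182 182 112 112 108 120 186]
```

The slide's static edges show its end square to the tool and its position within about 1.3 mm of the prediction. I'll go down to about 5 mm and compare slide and face edges directly in the wrist image.

Request:
move_arm(targets="-1 0 0.1 0.5 -0.1 0.2 -0.1; -1 0 0 0.5 0 0 0; -1 0 0 0.5 0 0 0; -1 0 0 0.2 0 0 0; -1 0 0 0 0 0 0")

```text
clock: 26.02
eef_pos: [555.5, -211.2, 30.9]
tool_rot: [-2.853, -0.0, -1.803]
force: [0.0, -0.1, -0.9]
width: 10.9
gripper_force: 59.0
```

Request:
move_arm(targets="-1 0 0 0 0 0 0; -1 0 0 0 0 0 0")

```text
clock: 26.18
eef_pos: [555.5, -211.2, 31.2]
tool_rot: [-2.853, -0.0, -1.803]
force: [-0.5, 0.4, -1.7]
width: 11.5
gripper_force: 59.0
```

```bash
cat > edge.py <<'E'
from goal import *
w=V('wrist'); np.save('f2.npy',w.im); s=read_state(); Q=Ro.from_euler('xyz',s['tool_rot'])
show(0)
g=w.im.astype(int).mean(2).astype(int)
F=lambda x,y:w.pix(c+x*xh+y*yh).round(1)
print('face corners pred',F(35,-52),F(-35,-52),'sides at y=-20',F(35,-20),F(-35,-20))
for r in(205,226,234,250): print(r,g[r,225:420:3])
for x in(290,320,350): print('col',x,g[170:250:2,x])
E
python3 edge.py
```

```text
clk 26.2333 to go cm [-0.06 -0.02  0.58] turn [-0.04 -0.03 -0.02] | underside rel face x,y,n -0.2 -0.6 5.8 F [ 0.4  0.  -0.9] M [0.11 0.35 0.  ] w 11.554886099071553 q [ 0.613  0.739 -0.415  2.101  1.382  0.249  1.908]
face corners pred [243.7 191.1] [397.6 191. ] sides at y=-20 [248.  257.8] [393.5 257.7]
205 [168 168 168 168 168 168 171 224 225 224 224 225 224 223 226 225 227 228
 227 226 222 221 225 227 226 224 213 191 189 192 189 192 192 190 191 187
 190 195 188 187 189 186 185 186 188 190 188 188 188 188 191 184 184 191
 190 186 189 148  75  74  74  74  79 123 102]
226 [168 168 168 167 168 168 167 193 224 222 222 223 222 221 224 223 225 227
 232 229 200 191 191 193 193 191 191 191 190 192 191 191 191 190 191 190
 190 191 190 189 190 189 188 188 189 189 188 160 113 120 152 181 185 190
 189 186 186  95  77  76  76  78 128 124  89]
234 [168 168 168 168 169 168 168 169 190 188 187 189 190 192 207 221 223 222
 223 217 198 190 191 193 193 192 191 191 190 191 190 191 191 191 191 189
 190 191 189 190 189 188 189 188 189 189 189 148 112 144 187 179 185 190
 188 186 179  80  75  75  75 122 128 113  85]
250 [168 168 168 168 167 167 168 167 189 187 187 187 189 185 187 189 188 194
 220 220 190 193 190 187 186 185 185 188 186 183 182 188 192 185 184 186
 188 186 183 183 185 183 185 188 188 171 189 128 112 176 184 178 188 190
 186 185 152  76  76  76  75 122 127 100  90]
col 290 [146 145 144 133 108 125 133 132 122 120 201 225 226 225 225 225 225 224
 224 224 224 224 224 216 191 190 179 182 191 191 191 191 192 192 191 188
 150 188 191 191]
col 320 [150 150 149 143 123 132 170 169 168 148 176 194 194 194 193 193 193 193
 192 192 193 192 192 191 191 191 179 178 191 191 191 190 190 190 191 175
 153 193 192 191]
col 350 [ 60  60  60  58  67  76  75  75  85 113 168 185 185 185 185 185 185 184
 184 183 184 183 183 183 183 182 160 174 189 188 188 188 188 189 189 178
 152 184 185 184]
```

At 5.8 mm, face edges at 246/395 and slide edges at 276.5/366 px give a centre offset of about 0.3 mm across. Along the length the slide sits about 1.2 mm towards −y. Correct and descend to contact.

Request:
move_arm(targets="-1 -0.1 0 0.1 0 0 0; -1 0 0 0.1 0 0 0; -1 0 0 0.1 0 0 0; -1 0 0 0 0 0 0; -1 0 0 0 0 0 0")

```text
clock: 26.65
eef_pos: [556.4, -210.3, 27.8]
tool_rot: [-2.854, -0.0, -1.803]
force: [0.1, 0.8, -1.7]
width: 11.0
gripper_force: 59.0
```

```bash
python3 -c "
from goal import *
show(0)"
```

```text
clk 26.65 to go cm [ 0.05 -0.06  0.23] turn [ 0.01 -0.03 -0.02] | underside rel face x,y,n -0.6 0.5 2.3 F [-0.6  0.8 -1.6] M [0.04 0.35 0.03] w 10.964986658391323 q [ 0.609  0.746 -0.412  2.101  1.405  0.249  1.885]
```

Request:
move_arm(targets="-1 0 0 0.1 0 0 0; -1 0 0 0 0 0 0; -1 0 0 0.1 0 0 0; -1 0 0 0 0 0 0; -1 0 0 0 0 0 0")

```text
clock: 27.07
eef_pos: [556.8, -210.5, 27.0]
tool_rot: [-2.853, -0.001, -1.803]
force: [-6.3, 1.5, 13.0]
width: 11.1
gripper_force: 60.9
```

```bash
python3 -c "
from goal import *
show(0)"
```

```text
clk 27.0667 to go cm [ 0.04 -0.03  0.14] turn [-0.05 -0.06 -0.01] | underside rel face x,y,n -0.4 0.5 1.4 F [-2.5 -0.  14.3] M [0.19 0.81 0.02] w 11.06265877225215 q [ 0.608  0.748 -0.412  2.101  1.419  0.249  1.872]
```

Contact: 14 N along the face normal. To check flushness I'll rock the tilt by ±1.2° about the contact and watch force and moment.

Request:
move_arm(targets="-1 0 -0.05 0 1.2 0 0; -1 0 0 0 0 0 0; -1 0 0 0 0 0 0")

```text
clock: 27.32
eef_pos: [557.4, -210.6, 27.5]
tool_rot: [-2.831, -0.001, -1.802]
force: [-5.8, 2.0, 15.5]
width: 11.0
gripper_force: 61.3
```

```bash
python3 -c "
from goal import *
show(0)"
```

```text
clk 27.3167 to go cm [0.05 0.04 0.17] turn [-1.29 -0.05  0.02] | underside rel face x,y,n -0.2 0.5 1.7 F [-1.5  0.7 16.6] M [ 0.21  0.96 -0.05] w 10.992377623918001 q [ 0.618  0.749 -0.423  2.12   1.58   0.25   1.715]
```

Request:
move_arm(targets="-1 0 0.1 0 -2.4 0 0; -1 0 0 0 0 0 0; -1 0 0 0 0 0 0")

```text
clock: 27.57
eef_pos: [556.7, -210.5, 27.0]
tool_rot: [-2.857, -0.002, -1.803]
force: [-7.1, 2.5, 13.0]
width: 10.8
gripper_force: 61.0
```

```bash
python3 -c "
from goal import *
show(0)"
```

```text
clk 27.5667 to go cm [ 0.04 -0.04  0.15] turn [ 0.17 -0.14 -0.01] | underside rel face x,y,n -0.3 0.4 1.5 F [-3.5  0.8 14.6] M [0.53 0.59 0.06] w 10.84532452219253 q [ 0.609  0.749 -0.415  2.097  1.394  0.255  1.895]
```

Request:
move_arm(targets="-1 0 -0.05 0 1.2 0 0; -1 0 0 0 0 0 0; -1 0 0 0 0 0 0")

```text
clock: 27.82
eef_pos: [557.5, -210.7, 27.5]
tool_rot: [-2.835, -0.002, -1.802]
force: [-5.3, 3.2, 16.4]
width: 10.9
gripper_force: 61.4
```

```bash
python3 -c "
from goal import *
show(0)"
```

```text
clk 27.8167 to go cm [0.04 0.05 0.17] turn [-1.09 -0.13  0.06] | underside rel face x,y,n -0.0 0.4 1.7 F [-0.9  1.9 17.4] M [0.49 0.91 0.12] w 10.850138988373898 q [ 0.617  0.749 -0.423  2.117  1.553  0.252  1.741]
```

Request:
move_arm(targets="-1 0 0.05 0 -1.1 0 0; -1 0 0 0 0 0 0; -1 0 0 0 0 0 0")

```text
clock: 28.07
eef_pos: [557.0, -210.6, 27.1]
tool_rot: [-2.854, -0.002, -1.803]
force: [-6.4, 2.2, 13.3]
width: 10.9
gripper_force: 61.0
```

```bash
python3 -c "
from goal import *
show(0)"
```

```text
clk 28.0667 to go cm [ 0.04 -0.01  0.15] turn [ 0.04 -0.14  0.01] | underside rel face x,y,n -0.1 0.4 1.5 F [-2.7  0.7 14.6] M [0.47 0.58 0.14] w 10.857299592334444 q [ 0.611  0.749 -0.418  2.099  1.409  0.256  1.881]
```

Request:
move_arm(targets="-1 0 0.05 0 -1.2 0 0; -1 0 0 0 0 0 0; -1 0 0 0 0 0 0")

```text
clock: 28.32
eef_pos: [556.3, -210.5, 27.2]
tool_rot: [-2.875, -0.003, -1.803]
force: [-7.0, 3.1, 17.2]
width: 11.1
gripper_force: 61.6
```

```bash
python3 -c "
from goal import *
show(0)"
```

```text
clk 28.3167 to go cm [ 0.03 -0.08  0.17] turn [ 1.24 -0.15  0.01] | underside rel face x,y,n -0.2 0.4 1.7 F [-2.3  1.4 18.6] M [0.47 0.71 0.07] w 11.11542730875972 q [ 0.634  0.756 -0.457  2.079  1.294  0.295  1.999]
```

The force minimum (14.6 N, against 17–18.6 N at ±1.2°) puts flush at 16.5°. I'll return there and check the other axis the same way.

Request:
move_arm(targets="-1 0 -0.05 0 1.2 0 0; -1 0 0 0 0 0 0; -1 0.03 0 0 0 0.8 0; -1 0 0 0 0 0 0; -1 0 0 0 0 0 0")

```text
clock: 28.73
eef_pos: [556.7, -211.2, 27.2]
tool_rot: [-2.854, -0.017, -1.807]
force: [-7.1, 0.7, 15.8]
width: 11.1
gripper_force: 61.3
```

```bash
python3 -c "
from goal import *
show(0)"
```

```text
clk 28.7333 to go cm [-0.03 -0.02  0.16] turn [ 0.04 -0.98  0.03] | underside rel face x,y,n -0.2 0.2 1.6 F [-2.3 -1.  17.2] M [0.66 0.71 0.19] w 11.112787897107497 q [ 0.605  0.749 -0.424  2.101  1.436  0.276  1.846]
```

Request:
move_arm(targets="-1 -0.06 0 0 0 -1.6 0; -1 0 0 0 0 0 0; -1 0 0 0 0 0 0")

```text
clock: 28.98
eef_pos: [557.4, -209.6, 27.3]
tool_rot: [-2.854, 0.012, -1.798]
force: [-6.2, 3.8, 14.6]
width: 11.1
gripper_force: 61.2
```

```bash
python3 -c "
from goal import *
show(0)"
```

```text
clk 28.9833 to go cm [0.14 0.01 0.16] turn [0.   0.75 0.04] | underside rel face x,y,n 0.1 1.1 1.6 F [-2.5  2.2 15.9] M [0.3  0.67 0.07] w 11.121765223620622 q [ 0.651  0.758 -0.465  2.096  1.403  0.271  1.904]
```

Request:
move_arm(targets="-1 0.03 0 0 0 0.9 0; -1 0 0 0 0 0 0; -1 0 0 0 0 0 0; -1 0 0 0 0 0 0")

```text
clock: 29.32
eef_pos: [557.3, -210.3, 27.2]
tool_rot: [-2.854, -0.004, -1.802]
force: [-5.4, 3.0, 13.1]
width: 11.2
gripper_force: 61.0
```

```bash
python3 edge.py
```

```text
clk 29.3667 to go cm [0.07 0.01 0.15] turn [ 0.01 -0.2   0.05] | underside rel face x,y,n 0.1 0.8 1.4 F [-1.3  1.8 13.7] M [0.55 0.52 0.15] w 10.813721244601881 q [ 0.631  0.755 -0.451  2.098  1.426  0.28   1.868]
face corners pred [242.2 189.2] [400.7 189.3] sides at y=-20 [246.6 257.8] [396.2 257.9]
205 [168 168 168 168 167 167 177 226 225 223 224 225 223 223 225 225 227 228
 227 226 222 221 226 227 226 224 220 191 190 192 188 190 193 191 191 188
 188 194 190 185 187 188 184 184 186 189 188 187 188 189 189 189 182 185
 190 190 186 188 143  75  74  74  76  99 125]
226 [168 167 167 167 167 167 170 222 223 222 221 223 222 221 224 223 225 227
 216 193 190 190 191 193 193 198 196 190 190 191 190 190 191 207 196 195
 191 192 190 188 189 189 188 194 194 190 189 162 183 187 189 185 180 186
 191 187 186 184  91  76  76  76  80 130 123]
234 [168 168 168 168 167 167 166 183 219 219 221 222 221 220 223 222 224 211
 221 213 191 190 191 193 193 191 190 190 190 191 190 190 190 190 190 189
 189 190 190 189 189 189 188 188 188 189 188 146 134 186 189 184 179 187
 190 187 186 177  77  75  75  76 123 129 112]
250 [168 168 167 167 167 167 167 165 188 186 186 188 188 185 189 188 189 194
 219 216 189 193 190 186 186 184 185 187 185 183 182 188 192 186 183 187
 187 186 182 182 184 183 184 187 188 175 188 126 148 185 188 182 179 188
 189 186 186 142  75  76  76  79 128 127  96]
col 290 [145 142 128 107 126 131 133 123 120 200 225 226 226 225 225 225 225 224
 224 224 224 223 223 223 222 209 172 170 191 190 191 191 190 190 191 187
 148 186 191 190]
col 320 [149 148 139 119 160 202 182 178 153 178 194 194 193 194 193 193 193 192
 193 191 192 192 191 191 192 191 171 172 190 190 190 191 190 190 190 186
 159 192 191 192]
col 350 [ 63  64  62  66  75  75  75  82 111 171 186 187 187 187 186 185 185 185
 185 185 184 183 184 184 183 182 156 171 188 188 188 188 188 188 187 185
 157 185 184 184]
```

Flush on both axes, 14 N. Last check: centring along the length.

```bash
python3 - <<'E'
from goal import *
w=V('wrist'); 
for d in(-2,-1,0,1,2): print(d,[w.pix(c+(d+k)*yh+z*n+1.4*n)[1].round(1) for k,z in((-52,0),(-38,3),(-38,0),(-30,5))])
show(0)
E
```

```text
-2 [np.float64(185.0), np.float64(217.9), np.float64(216.5), np.float64(236.7)]
-1 [np.float64(187.3), np.float64(220.2), np.float64(218.7), np.float64(238.9)]
0 [np.float64(189.6), np.float64(222.4), np.float64(220.9), np.float64(241.1)]
1 [np.float64(191.9), np.float64(224.6), np.float64(223.1), np.float64(243.2)]
2 [np.float64(194.2), np.float64(226.8), np.float64(225.2), np.float64(245.4)]
clk 29.4167 to go cm [0.08 0.01 0.14] turn [ 0.01 -0.2   0.05] | underside rel face x,y,n 0.1 0.9 1.4 F [-1.5  1.1 14.4] M [0.57 0.47 0.15] w 10.938689657252676 q [ 0.631  0.755 -0.451  2.098  1.426  0.28   1.868]
```

Request:
move_arm(targets="-1 0 0 0 0 0 0; -1 0 0 0 0 0 0; -1 0 0 0 0 0 0")

```text
clock: 29.67
eef_pos: [557.3, -210.2, 27.2]
tool_rot: [-2.854, -0.004, -1.803]
force: [-5.0, 2.5, 13.5]
width: 11.3
gripper_force: 61.0
```

```bash
python3 - <<'E'
from goal import *
show(0); print(order.finish_job())
E
```

```text
clk 29.6667 to go cm [0.08 0.01 0.15] turn [ 0.01 -0.2   0.05] | underside rel face x,y,n 0.1 0.8 1.5 F [-1.4  1.2 14.5] M [0.52 0.51 0.17] w 11.303018619732597 q [ 0.631  0.755 -0.451  2.098  1.426  0.28   1.868]
the job is handed in; nothing more can be done
None
```

Job handed in at 29.7 s (no verdict was returned): the bobbin stands upright on the clear bench, and the slide, still gripped, is pressed flush on the stage face at about 14 N, centred on the window to about 1 mm.

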